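# Bolt the cabinet feet on with cam locks

## Task

Fit every wooden foot that stands ready on the bench to the upside-down cabinet panel, one foot to a cam connector, whichever connectors you like: open a connector first if its cam stands shut, slide the foot's bolt in until it stops, then turn the cam fully shut with the screwdriver so that it draws the foot up against the connector. Turn the cams only with the screwdriver, never with the fingers, put the screwdriver back upright in its stand at the end, and leave the other things on the bench alone.

Things in the scene. Friction and masses are not known exactly. Their poses are not given: they have to be found in the camera images.
- foot1_mid (a point): Loose wooden cabinet foot, upright, 0.25 kg (may be absent). Base block 64 (x) x 60 (y) x 22 mm high; centred on it a square post 34 x 34 mm, 22 to 70 mm above the underside (grip the post). A steel cam bolt sticks 30 mm out of the base's +x face. Point: on the post's axis, 35 mm above the underside. x = where the bolt points, z = up.
- foot1_bolt (a point): Middle of that foot's bolt head, an upright steel pin 8 mm across and 16 mm tall on a 5 mm shank: 58 mm along +x from the foot's middle, 12 mm above its underside. It goes into an open cam until it meets the hub about 10.5 mm from the axis; a closing cam hooks it if it is within 13 mm, and draws it to about 6 mm, where the foot's face meets the connector.
- foot2_mid (a point): Loose wooden cabinet foot, upright, 0.25 kg (may be absent). Base block 64 (x) x 60 (y) x 22 mm high; centred on it a square post 34 x 34 mm, 22 to 70 mm above the underside (grip the post). A steel cam bolt sticks 30 mm out of the base's +x face. Point: on the post's axis, 35 mm above the underside. x = where the bolt points, z = up.
- foot2_bolt (a point): Middle of that foot's bolt head, an upright steel pin 8 mm across and 16 mm tall on a 5 mm shank: 58 mm along +x from the foot's middle, 12 mm above its underside. It goes into an open cam until it meets the hub about 10.5 mm from the axis; a closing cam hooks it if it is within 13 mm, and draws it to about 6 mm, where the foot's face meets the connector.
- foot3_mid (a point): Loose wooden cabinet foot, upright, 0.25 kg (may be absent). Base block 64 (x) x 60 (y) x 22 mm high; centred on it a square post 34 x 34 mm, 22 to 70 mm above the underside (grip the post). A steel cam bolt sticks 30 mm out of the base's +x face. Point: on the post's axis, 35 mm above the underside. x = where the bolt points, z = up.
- foot3_bolt (a point): Middle of that foot's bolt head, an upright steel pin 8 mm across and 16 mm tall on a 5 mm shank: 58 mm along +x from the foot's middle, 12 mm above its underside. It goes into an open cam until it meets the hub about 10.5 mm from the axis; a closing cam hooks it if it is within 13 mm, and draws it to about 6 mm, where the foot's face meets the connector.
- foot4_mid (a point): Loose wooden cabinet foot, upright, 0.25 kg (may be absent). Base block 64 (x) x 60 (y) x 22 mm high; centred on it a square post 34 x 34 mm, 22 to 70 mm above the underside (grip the post). A steel cam bolt sticks 30 mm out of the base's +x face. Point: on the post's axis, 35 mm above the underside. x = where the bolt points, z = up.
- foot4_bolt (a point): Middle of that foot's bolt head, an upright steel pin 8 mm across and 16 mm tall on a 5 mm shank: 58 mm along +x from the foot's middle, 12 mm above its underside. It goes into an open cam until it meets the hub about 10.5 mm from the axis; a closing cam hooks it if it is within 13 mm, and draws it to about 6 mm, where the foot's face meets the connector.
- lock1: Grey cam connector, 62 x 60 x 22 mm high, fixed on the 12 mm thick white panel (in any of four places 115 mm apart). Origin: on the cam's vertical axis at the panel's surface. Its front face, 32 mm from the axis on the -x side, has an 11 mm channel at y = 0. A foot, standing on the panel and facing along this +x, slides in along +x. A cam over 0.2 rad from open bars the bolt.
- cam1 (a joint): Angle of the 44 mm aluminium cam disc on lock1: 0 open, 1.5 shut (stop), growing clockwise seen from above; stays where left (friction 0.05 N m). On its top, 28 mm above the panel, two round ridges 36 mm long, 8 mm high leave a screwdriver slot 5 mm wide with open ends through the axis. The slot lies along the connector's y at 0, and within 5 degrees of its x at 1.5.
- lock2: Grey cam connector, 62 x 60 x 22 mm high, fixed on the 12 mm thick white panel (in any of four places 115 mm apart). Origin: on the cam's vertical axis at the panel's surface. Its front face, 32 mm from the axis on the -x side, has an 11 mm channel at y = 0. A foot, standing on the panel and facing along this +x, slides in along +x. A cam over 0.2 rad from open bars the bolt.
- cam2 (a joint): Angle of the 44 mm aluminium cam disc on lock2: 0 open, 1.5 shut (stop), growing clockwise seen from above; stays where left (friction 0.05 N m). On its top, 28 mm above the panel, two round ridges 36 mm long, 8 mm high leave a screwdriver slot 5 mm wide with open ends through the axis. The slot lies along the connector's y at 0, and within 5 degrees of its x at 1.5.
- lock3: Grey cam connector, 62 x 60 x 22 mm high, fixed on the 12 mm thick white panel (in any of four places 115 mm apart). Origin: on the cam's vertical axis at the panel's surface. Its front face, 32 mm from the axis on the -x side, has an 11 mm channel at y = 0. A foot, standing on the panel and facing along this +x, slides in along +x. A cam over 0.2 rad from open bars the bolt.
- cam3 (a joint): Angle of the 44 mm aluminium cam disc on lock3: 0 open, 1.5 shut (stop), growing clockwise seen from above; stays where left (friction 0.05 N m). On its top, 28 mm above the panel, two round ridges 36 mm long, 8 mm high leave a screwdriver slot 5 mm wide with open ends through the axis. The slot lies along the connector's y at 0, and within 5 degrees of its x at 1.5.
- lock4: Grey cam connector, 62 x 60 x 22 mm high, fixed on the 12 mm thick white panel (in any of four places 115 mm apart). Origin: on the cam's vertical axis at the panel's surface. Its front face, 32 mm from the axis on the -x side, has an 11 mm channel at y = 0. A foot, standing on the panel and facing along this +x, slides in along +x. A cam over 0.2 rad from open bars the bolt.
- cam4 (a joint): Angle of the 44 mm aluminium cam disc on lock4: 0 open, 1.5 shut (stop), growing clockwise seen from above; stays where left (friction 0.05 N m). On its top, 28 mm above the panel, two round ridges 36 mm long, 8 mm high leave a screwdriver slot 5 mm wide with open ends through the axis. The slot lies along the connector's y at 0, and within 5 degrees of its x at 1.5.
- driver_mid (a point): Screwdriver, 0.16 kg, standing blade down in its stand. Point: middle of its square handle, 28 x 28 mm, 66 mm tall, sides along its x and y. z = up, from blade to handle. Blade: 16 mm wide along x, 3 mm thick, 12 mm long, its tip 101 mm below the point; above it a 10 mm shank. Guard disc 40 mm across, underside 39 mm and top 33 mm below the point.
- stand: Fixed wooden screwdriver stand, 64 x 64 x 75 mm high, with a 22 x 22 mm square hole down its middle. Origin: under its centre, z up. The screwdriver hangs in it, its guard disc resting on the top, so that the middle of its handle is 114 mm above the bench.
- glue: Bystander: a glue bottle, 150 mm high; origin under its centre. Not part of the job.
- tape: Bystander: a roll of tape, 90 mm across, 45 mm high; origin under its centre. Not part of the job.
- measure: Bystander: a tape measure, 70 x 38 x 60 mm; origin under its centre. Not part of the job.
- screwjar: Bystander: a glass jar, 85 mm high; origin under its centre. Not part of the job.
- hammer: Bystander: a hammer, 260 mm long; origin under its centre. Not part of the job.
- bitbox: Bystander: a bit case, 100 x 60 x 30 mm; origin under its centre. Not part of the job.
Not all that is in view belongs to the job. Leave any orange, pink or red look-alike of the part that bears driver_mid alone.

How it is judged:
By the outcome, as a careful person would: the job done as asked, in the order asked, and still so for the second after the job is handed in, with the robot touching nothing.
Of foot1, foot2, foot3, foot4 only 3 to 4 are there at a start; the rules pass over those that are not, and their reading is None.
At some moment in a run one of foot1, foot2, foot3, foot4 may be knocked a few centimetres aside while the robot is not near it.
It also fails if it takes over 210 s, if anything falls off the work surface, if the arm or the gripper's body presses on something with over 40 N, if the wrist force passes 120 N, or if a joint passes its speed limit or range.

## Robot

A 6-joint arm with a two-finger parallel gripper is mounted at the origin on the work surface. World frame = base frame: x ahead of the robot, y to its left, z up, the work surface at z = 0. Lengths are in m, angles in rad, forces in N, time in s.
With the tool pointing down it reaches from about 0.425 to 0.95 m from the base axis. Payload 3.5 kg.
Tool frame: the origin (TCP) lies between the finger pads; the fingertips stand 19 mm ahead of it and the grasp point (between the pads) is the TCP; y points along the fingers, z is the direction in which the jaws open and shut, and the axes are right-handed (so a half turn about y gives the same grasp; the last joint's range is limited). The gripper opens to 85 mm and grips with 20 to 120 N. Pads are 22 mm wide; open, the fingers measure 114 mm over their backs; the gripper's body (76 mm by 85 mm) begins 54 mm behind the grasp point. The pads swing forward as they close: fully open they stand 13 mm farther back than shut.
Start: joints at [-1.441, 0.286, 1.577, -0, 1.279, -0.15], TCP at [0.186, -0.649, 0.25] pointing down, gripper open.
Joint ranges: [-2.77, 2.77], [-0.9, 2.22], [0.21, 2.48], [-1.53, 4.67], [0.24, 2.81], [-2.84, 2.84]. Speed limits (rad/s): [2.79, 2.79, 3.14, 3.14, 3.14, 3.14].

## Interface

Orientations are given as a unit quaternion [x, y, z, w].
In Python, from plant import get_state, read_camera, camera_model, sign_off gives the robot as it stands.
- The arm moves only by the tool carry_out, never from a script. Its argument "moves" is a list of rows, each a list of 7 numbers: the turn, a rotation vector about the tool's x, y, z in rad, then the shift along the tool's x, y, z in m, then the closure, from -1 (fully open) to 1 (shut). In form: [[wx, wy, wz, dx, dy, dz, jaw], ...]. A call has 1 to 10 rows; each row shifts and turns the commanded pose from where the row before left it, along the tool's axes as they then stand; what a row does not reach is not made up. A row lasts 1/8 s, in which the tool goes at most 62.5 mm and 10.7 degrees, less where a joint would pass 70% of its speed; a pose out of reach is approached as far as the arm can. A call is refused whole if a number of a shift passes 0.0625 or a number of a turn 0.188, either way. A call with a gripper value outside its range is refused whole. The fingers move at their own pace and stop on an object; "squeeze" is the grip in N (left out, the last holds). Time passes only in rows, so rows that do not move let the fingers close. It gives the time, the measured TCP pose, the force and the opening at its end, in the units of the state.
- get_state(): the state, without advancing time (a new reading comes with each control period).
- read_camera(name): name is "scene" or "top"; returns the picture (480x640x3 uint8, blue, green, red); there is no depth.
- camera_model(name): a dict with "camera_matrix" (3x3 intrinsics, pixels), "pose" (4x4, takes a point from camera to world coordinates). Camera axes: x right, y down, z forward; pixel columns grow to the right and rows downward; lengths in m; the calibration is good to about 2 mm. A picture is of the moment at which its call begins. camera_model takes no time and is no camera call.
- sign_off(): hands the job in, once; it reports no verdict.
The state is a dict: "time": time; "qpos": joint angles; "dq": joint speeds; "joint_efforts": joint torques, N m; "eef_pos": TCP position; "tcp_rot": TCP orientation; "contact_force": force on the tool from outside, world axes, zero at the start; "wrist_torque": the same for the moment, N m; "opening": opening from 0.0 (shut) to 1.0 (fully open).
Only numpy, scipy, OpenCV 4.12 (cv2) and the standard library are available. Lean on these libraries where they do the work, as an engineer would, in place of code of your own. Each camera call takes 0.05 s, during which the arm holds its last target. There are 200 camera calls.

## Working session

There is one attempt and no reset: what is moved stays moved. The work goes in short steps, Python scripts to look and compute and a tool call to move; the robot and the scene stay as the last step left them, time stands still between calls to the robot, and variables do not carry over. Pictures are saved under pics/ and viewed, about 12 in all and at most 16, crops included, and the job is handed in when it is done.

Besides the shell and the picture viewer there is one more tool, called after ">>>" as name(argument=value, ...) on one line, values as JSON. carry_out: Moves the arm, as the interface text tells. Its arguments: {"type":"object","properties":{"moves":{"type":"array","items":{"type":"array","items":{"type":"number"}}},"squeeze":{"type":"number"}},"required":["moves"]}

```bash
mkdir -p pics; ls; python3 - <<'E'
from plant import *
import cv2
s=get_state();print(s)
for n in("scene","top"):
    m=camera_model(n);print(n,m)
    cv2.imwrite(f"pics/{n}0.png",read_camera(n))
E
```

```text
pics
{'time': 0.0, 'qpos': array([-1.44102441e+00,  2.87174724e-01,  1.57817665e+00,  1.15414144e-05,
        1.27863308e+00, -1.49998935e-01]), 'dq': array([ 0.00032445,  0.00021128,  0.00220108, -0.00020742,  0.00155465,
       -0.0009365 ]), 'joint_efforts': array([ 9.33103024e-05, -4.05983198e+01, -2.92623585e+01, -1.02365630e-04,
        5.83448127e-03,  2.83833117e-06]), 'eef_pos': array([ 0.18634191, -0.6481246 ,  0.2489413 ]), 'tcp_rot': array([-0.09857796,  0.70104496, -0.69935386,  0.09860288]), 'contact_force': array([-0.01361147,  0.2842973 ,  0.14163421]), 'wrist_torque': array([ 0.01957416, -0.0062615 ,  0.03111716]), 'opening': 0.9969067474229963}
scene {'camera_matrix': array([[542.38262089,   0.        , 317.29311581],
       [  0.        , 542.38262089, 248.61022739],
       [  0.        ,   0.        ,   1.        ]]), 'pose': array([[-0.7954982 ,  0.43851032, -0.41820009,  0.99769488],
       [ 0.60594671,  0.57185558, -0.55300071,  0.65803523],
       [-0.00334646, -0.69331803, -0.72062397,  0.93987201],
       [ 0.        ,  0.        ,  0.        ,  1.        ]])}
top {'camera_matrix': array([[463.05692169,   0.        , 317.8049274 ],
       [  0.        , 463.05692169, 240.43891556],
       [  0.        ,   0.        ,   1.        ]]), 'pose': array([[-2.37060235e-03, -9.88518188e-01,  1.51083329e-01,
         3.22309710e-01],
       [-9.99763480e-01, -9.23384002e-04, -2.17285624e-02,
         1.85415770e-02],
       [ 2.16185871e-02, -1.51099104e-01, -9.88282195e-01,
         1.18168405e+00],
       [ 0.00000000e+00,  0.00000000e+00,  0.00000000e+00,
         1.00000000e+00]])}
```

View pics/top0.png

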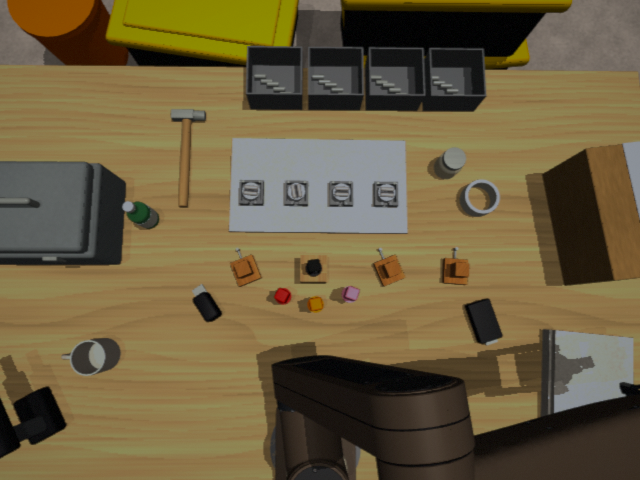

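View pics/scene0.png

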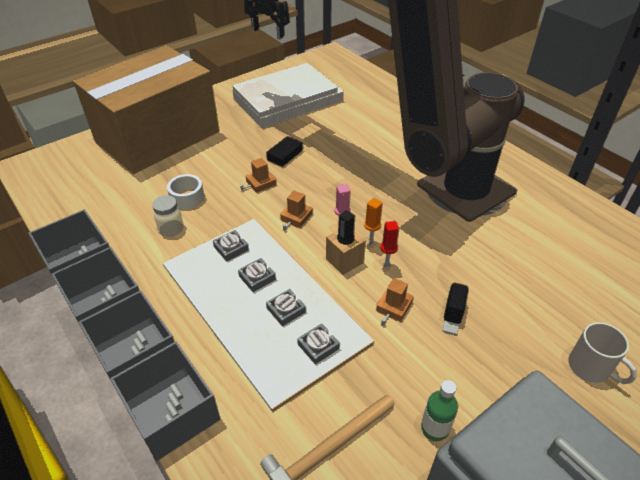

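```bash
python3 - <<'E'
import cv2,numpy as np
a=cv2.imread("pics/top0.png");b=cv2.imread("pics/scene0.png")
c=a[135:310,228:478];cv2.imwrite("pics/c1.png",cv2.resize(c,None,fx=3.2,fy=3.2,interpolation=cv2.INTER_CUBIC))
c=b[150:370,200:440];cv2.imwrite("pics/c2.png",cv2.resize(c,None,fx=2.7,fy=2.7,interpolation=cv2.INTER_CUBIC))
E
```

```text
(no output)
```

View pics/c1.png

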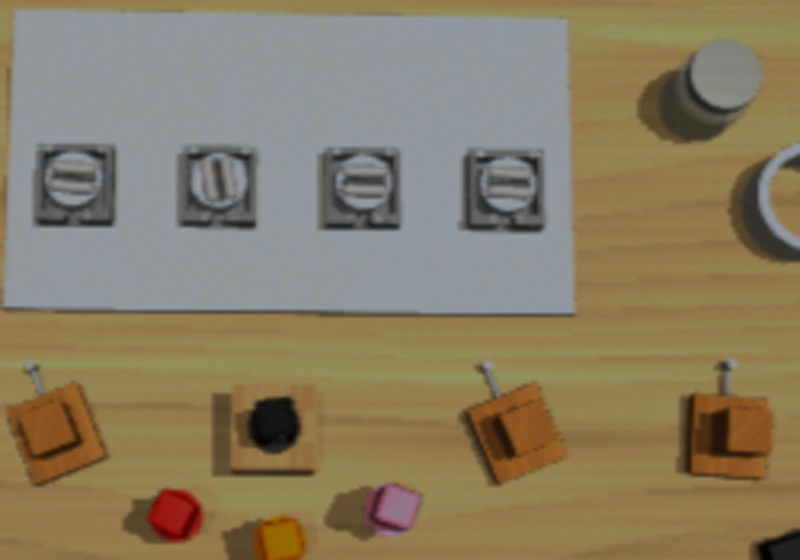

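View pics/c2.png

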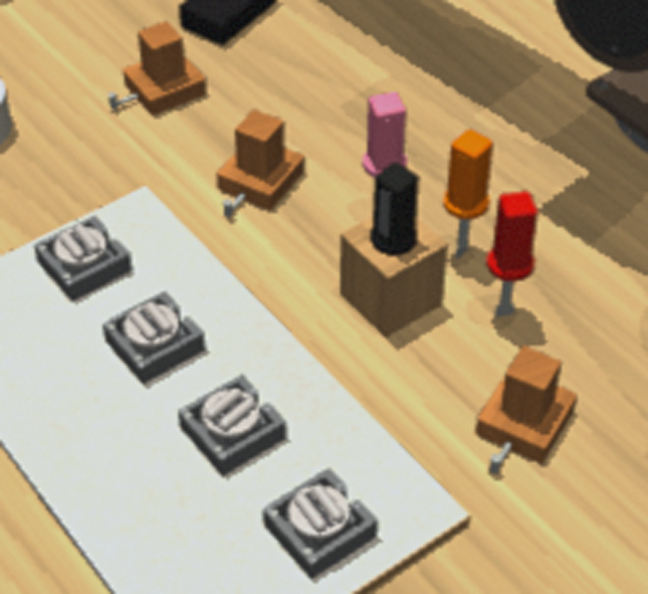

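```bash
cat > h.py <<'E'
import numpy as np,cv2
from plant import *
from scipy.spatial.transform import Rotation as R
M={n:camera_model(n) for n in("scene","top")}
def ray(n,p):
    m=M[n];d=np.linalg.inv(m["camera_matrix"])@[p[0],p[1],1.];P=m["pose"]
    d=P[:3,:3]@d;return P[:3,3],d/np.linalg.norm(d)
def onz(n,p,z):
    o,d=ray(n,p);return o+d*(z-o[2])/d[2]
def tri(pt,ps):
    o1,d1=ray("top",pt);o2,d2=ray("scene",ps)
    A=np.stack([d1,-d2],1);s=np.linalg.lstsq(A,o2-o1,rcond=None)[0]
    a,b=o1+s[0]*d1,o2+s[1]*d2;return (a+b)/2,np.linalg.norm(a-b)
def px(n,X):
    m=M[n];P=m["pose"];c=P[:3,:3].T@(np.asarray(X)-P[:3,3]);u=m["camera_matrix"]@c;return u[:2]/u[2]
def blobs(mask,lo,hi):
    k,l,st,ce=cv2.connectedComponentsWithStats(mask.astype(np.uint8))
    return [(st[i],ce[i],l==i) for i in range(1,k) if lo<st[i][4]<hi]
E
python3 - <<'E'
from h import *
np.set_printoptions(precision=4,suppress=True)
t=cv2.imread("pics/top0.png");s=cv2.imread("pics/scene0.png")
for n,im,th in(("top",t,None),("scene",s,None)):
    hsv=cv2.cvtColor(im,cv2.COLOR_BGR2HSV);H,S,V=[hsv[...,i].astype(int) for i in range(3)]
    print(n,"foot px",hsv[[268,269],[246,388]] if n=="top" else hsv[[205,295],[297,395]], "panel",hsv[150,320] if n=="top" else hsv[300,200])
    m=(H<14)&(S>140)&(V>50)
    for st,ce,_ in blobs(m,150,3000): print("foot?",st,ce)
    # panel
    p=(S<60)&(V>110)
    for st,ce,mm in blobs(p,4000,60000):
        c=max(cv2.findContours(mm.astype(np.uint8),0,1)[0],key=len)
        q=cv2.approxPolyDP(cv2.convexHull(c),8,True)[:,0];print("panel",st,q.tolist())
        for w in q: print("  ",onz(n,w,.012)[:2])
    # locks: dark in panel
    d=cv2.fillPoly(np.zeros(im.shape[:2],np.uint8),[q],1)
    d=(d>0)&(V<105)
    for st,ce,mm in blobs(d,60,3000):
        c=max(cv2.findContours(mm.astype(np.uint8),0,1)[0],key=len);print("lock",st,cv2.minAreaRect(c))
E
```

```text
top foot px [[ 14 193 139]
 [ 14 193 140]] panel [ 90  10 151]
foot? [ 61   0  38  40 260] [83.8462 22.0731]
foot? [  89    0   38   65 1017] [105.3943  44.1829]
foot? [273 288  19  17 240] [282.3833 295.9   ]
panel [ 508    0  132   77 6804] [[639, 5], [639, 76], [508, 69], [542, 19], [573, 0]]
   [ 1.1731 -0.914 ]
   [ 0.9589 -0.8907]
   [ 0.976  -0.5287]
   [ 1.1266 -0.6342]
   [ 1.1861 -0.7269]
panel [  229   138   179    95 13941] [[232, 138], [405, 141], [407, 232], [229, 230]]
   [0.7739 0.2183]
   [ 0.7683 -0.2393]
   [ 0.5233 -0.2369]
   [0.5279 0.2196]
panel [ 554  330   80   83 4363] [[556, 330], [632, 338], [624, 395], [554, 412]]
   [ 0.2743 -0.6046]
   [ 0.2539 -0.7961]
   [ 0.1163 -0.7615]
   [ 0.0774 -0.5837]
lock [554 345  41  50 880] ((574.2086791992188, 369.944091796875), (39.32976150512695, 49.08295440673828), 1.3971810340881348)
lock [619 382   8  12  72] ((622.5, 387.5), (11.0, 7.0), 90.0)
scene foot px [[ 13 158  84]
 [ 13 154  83]] panel [ 42  12 219]
foot? [366 203  17  28 195] [373.2103 217.8615]
foot? [380 220  20  34 454] [389.7643 237.2775]
panel [  163   219   210   190 17933] [[252, 219], [372, 339], [271, 408], [163, 264]]
   [ 0.5267 -0.2356]
   [0.5259 0.2181]
   [0.7753 0.2196]
   [ 0.7725 -0.2319]
panel [    0   247   214   233 20955] [[0, 300], [112, 249], [213, 394], [164, 479], [76, 477], [0, 365]]
   [ 1.1026 -0.3514]
   [ 0.8472 -0.3499]
   [0.8464 0.1292]
   [0.9912 0.2176]
   [1.1081 0.1241]
   [ 1.1488 -0.1814]
panel [  453   371   187   109 11984] [[453, 441], [538, 371], [639, 454], [639, 479], [487, 479]]
   [0.5549 0.4676]
   [0.3186 0.4707]
   [0.3158 0.6797]
   [0.3557 0.703 ]
   [0.5586 0.548 ]
lock [547 440  49  40 543] ((569.3493041992188, 464.8057861328125), (56.6072998046875, 15.693341255187988), 44.06081008911133)
```

```bash
python3 - <<'E'
from h import *
np.set_printoptions(precision=4,suppress=True)
t=cv2.imread("pics/top0.png");s=cv2.imread("pics/scene0.png")
q={"top":[[232,138],[405,141],[407,232],[229,230]],"scene":[[252,219],[372,339],[271,408],[163,264]]}
out={}
for n,im in(("top",t),("scene",s)):
    hsv=cv2.cvtColor(im,cv2.COLOR_BGR2HSV);H,S,V=[hsv[...,i].astype(int) for i in range(3)]
    print(n,"bench",hsv[250,345] if n=="top" else hsv[330,400])
    roi=np.zeros(im.shape[:2],bool)
    if n=="top": roi[235:320,225:480]=1
    else: roi[150:340,230:430]=1
    m=roi&(H<17)&(H>5)&(S>(160 if n=="top" else 125))&(V<(999 if n=="top" else 140))
    for st,ce,mm in blobs(m,120,3000):
        c=max(cv2.findContours(mm.astype(np.uint8),0,1)[0],key=len); print("foot?",st,ce,cv2.approxPolyDP(cv2.convexHull(c),2,True)[:,0].tolist())
    p=cv2.fillPoly(np.zeros(im.shape[:2],np.uint8),[np.array(q[n])],1)
    p=cv2.erode(p,np.ones((7,7)))>0
    d=p&(V<(120 if n=="top" else 130))
    d=cv2.morphologyEx(d.astype(np.uint8),3,np.ones((5,5)))
    L=[]
    for st,ce,mm in blobs(d,150,3000):
        c=max(cv2.findContours(mm.astype(np.uint8),0,1)[0],key=len); r=cv2.minAreaRect(c)
        x,y,w,h=st[:4]; f=cv2.fillPoly(np.zeros(im.shape[:2],np.uint8),[cv2.convexHull(c)],1)
        b=(cv2.erode(f,np.ones((3,3)))>0)&(V>135 if n=="top" else V>150)
        bl=max(blobs(b,15,2000),key=lambda k:k[0][4]); 
        pts=cv2.convexHull(np.argwhere(b&bl[2])[:,::-1].astype(np.float32));e=cv2.fitEllipse(pts)
        print("lock",st,r,"ell",e);L.append(e[0])
    out[n]=sorted(L,key=lambda e:e[0]*(1 if n=="top" else -1))
for a,b in zip(*out.values()): print(tri(a,b), onz("top",a,.042),onz("scene",b,.042))
E
```

```text
top bench [ 26 105 148]
foot? [230 255  31  31 601] [245.1331 270.2363] [[251, 255], [260, 277], [238, 285], [230, 263]]
foot? [374 256  31  30 586] [388.5307 270.1553] [[395, 256], [404, 276], [383, 285], [374, 263]]
foot? [443 258  26  27 627] [455.1483 270.7097] [[445, 258], [467, 260], [466, 284], [443, 282]]
lock [238 180  26  26 613] ((250.5, 192.5), (25.0, 25.0), 90.0) ell ((249.84945678710938, 196.21041870117188), (3.796643018722534, 9.955041885375977), 91.99385833740234)
lock [283 181  25  26 556] ((295.0, 193.5), (25.0, 24.0), 90.0) ell ((302.3554992675781, 189.67959594726562), (3.0923962593078613, 11.000724792480469), 174.6614990234375)
lock [328 181  25  26 607] ((340.0, 193.5), (25.0, 24.0), 90.0) ell ((341.7808532714844, 186.74130249023438), (6.459074974060059, 10.987854957580566), 96.49883270263672)
lock [372 182  26  26 611] ((384.5, 194.5), (25.0, 25.0), 90.0) ell ((386.1498107910156, 198.19798278808594), (3.2882657051086426, 11.28326416015625), 94.83580017089844)
scene bench [ 21 104 216]
foot? [246 163  30  30 408] [261.0368 177.973 ] [[251, 163], [266, 165], [275,
[... 1164 characters left out ...]

lock [298 325  42  40 704] ((318.576904296875, 343.6153259277344), (31.063207626342773, 34.668758392333984), 56.30992889404297) ell ((318.2215881347656, 338.35809326171875), (18.158300399780273, 23.231237411499023), 78.208984375)
(array([0.616 , 0.1628, 0.0287]), np.float64(0.009664038111463321)) [0.6091 0.1644 0.042 ] [0.6247 0.1665 0.042 ]
(array([0.6236, 0.038 , 0.0301]), np.float64(0.016132398737558614)) [0.6265 0.0323 0.042 ] [0.6236 0.0526 0.042 ]
(array([ 0.6341, -0.0671,  0.0402]), np.float64(0.002212313323784015)) [ 0.6345 -0.0677  0.042 ] [ 0.6342 -0.0647  0.042 ]
(array([ 0.6189, -0.1909,  0.0191]), np.float64(0.02056375447496204)) [ 0.605 -0.18   0.042] [ 0.6344 -0.1787  0.042 ]
```

```bash
cat > locks.py <<'E'
from h import *
C={"top":[(250,192),(295,193),(340.5,193),(386,194)],"scene":[(318,342),(286,306),(256,273),(230,243)]}
def discs(ims):
    out={}
    for n in ims:
        V=cv2.cvtColor(ims[n],cv2.COLOR_BGR2GRAY)
        out[n]=[]
        for c in C[n]:
            k=6;r=13 if n=="top" else 16;x0,y0=int(c[0])-r,int(c[1])-r
            w=V[y0:y0+2*r+1,x0:x0+2*r+1]
            W=cv2.resize(w,None,fx=k,fy=k,interpolation=cv2.INTER_CUBIC)
            d=cv2.morphologyEx(W,cv2.MORPH_CLOSE,cv2.getStructuringElement(2,(31,31)))
            th,b=cv2.threshold(d,0,255,cv2.THRESH_OTSU)
            f=np.zeros(b.shape,np.uint8);cv2.circle(f,(W.shape[1]//2,W.shape[0]//2),int(10.8*k if n=="top" else 13*k),255,-1)
            b&=f
            b=cv2.morphologyEx(b,cv2.MORPH_OPEN,cv2.getStructuringElement(2,(41,41)))
            l=max(blobs(b>0,500,1e5),key=lambda q:q[0][4])[2]
            h=max(cv2.findContours(l.astype(np.uint8),0,1)[0],key=len);e=cv2.fitEllipse(h)
            out[n].append(((e[0][0]+.5)/k-.5+x0,(e[0][1]+.5)/k-.5+y0,e[1][0]/k,e[1][1]/k))
    return out
E
python3 - <<'E'
from locks import *
np.set_printoptions(precision=4,suppress=True)
o=discs({n:cv2.imread(f"pics/{n}0.png") for n in M})
for a,b in zip(o["top"],o["scene"]): print(np.array(a),np.array(b),*tri(a[:2],b[:2]),onz("top",a[:2],.042),onz("scene",b[:2],.042))
E
```

```text
[250.64   189.8857  16.1817  17.0839] [317.7934 338.4426  18.1555  22.2614] [0.6253 0.1639 0.0396] 0.0023341029699297734 [0.6255 0.1628 0.042 ] [0.6255 0.1661 0.042 ]
[296.0602 190.6265  15.9288  18.4607] [285.3049 301.6509  16.701   21.3622] [0.6236 0.049  0.0402] 0.002232564714715203 [0.6239 0.0482 0.042 ] [0.6236 0.0511 0.042 ]
[341.7783 191.0184  16.1546  18.0504] [255.4965 268.3798  16.2993  21.7763] [ 0.6228 -0.0671  0.0416] 0.0016624002010445923 [ 0.6233 -0.0676  0.042 ] [ 0.6224 -0.066   0.042 ]
[386.9874 191.7496  16.5616  17.8648] [229.1709 238.3203  16.0399  21.8824] [ 0.621  -0.182   0.0436] 0.0007891159365505194 [ 0.6218 -0.1825  0.042 ] [ 0.6201 -0.1832  0.042 ]
```

```bash
cat > feet.py <<'E'
from h import *
def bolt(im,n,c,r=6):
    # lowest-saturation bright blob near c
    x0,y0=int(round(c[0]))-r,int(round(c[1]))-r
    w=im[y0:y0+2*r+1,x0:x0+2*r+1].astype(float)
    g=w[...,2]-w[...,0]           # red-blue: wood large, steel ~0
    a=np.clip(np.median(g)*.6-g,0,None)
    yy,xx=np.mgrid[:a.shape[0],:a.shape[1]];a*=np.exp(-((xx-r)**2+(yy-r)**2)/(2*2.5**2))
    return (x0+(a*xx).sum()/a.sum(),y0+(a*yy).sum()/a.sum())
def feet_top(im,dark=False):
    hsv=cv2.cvtColor(im,cv2.COLOR_BGR2HSV);H,S,V=[hsv[...,i].astype(int) for i in range(3)]
    m=(H<17)&(H>5)&(S>160);m[:150]=0;m[350:]=0;m[:,:200]=0;m[:,500:]=0
    L=[]
    for st,ce,mm in blobs(m,300,1200):
        c=max(cv2.findContours(mm.astype(np.uint8),0,1)[0],key=len);b=cv2.boxPoints(cv2.minAreaRect(c))
        L.append((ce,b))
    return sorted(L,key=lambda k:k[0][0])
E
python3 - <<'E'
from feet import *
np.set_printoptions(precision=4,suppress=True)
t=cv2.imread("pics/top0.png");s=cv2.imread("pics/scene0.png")
for (ce,b),pt,ps in zip(feet_top(t),[(237.7,250),(380.2,249.7),(456.1,248.8)],[(384,322),(285,228),(242,187.4)]):
    P=np.array([onz("top",q,.022)[:2] for q in b]);c=P.mean(0);e=[np.linalg.norm(P[i]-P[i-1]) for i in range(4)]
    a=bolt(t,"top",pt);d=bolt(s,"scene",ps);B,er=tri(a,d);v=B[:2]-c
    yaws=[np.degrees(np.arctan2(*(P[i]-P[i-1])[::-1])) for i in range(4)]
    print("foot c",c,"edges",np.array(e[:2]),"bolt",B,er,"px",a,d,"dist",np.linalg.norm(v),"yaw bolt",np.degrees(np.arctan2(v[1],v[0])),"edge yaws",np.array(yaws))
for n,im,box in(("top",t,(295,250,330,286)),("scene",s,(335,205,360,248))):
    x0,y0,x1,y1=box;g=cv2.cvtColor(im,6)[y0:y1,x0:x1];m=g<45
    bl=max(blobs(m,20,2000),key=lambda k:k[0][4]);print(n,bl[0],bl[1]+[x0,y0])
    c=max(cv2.findContours(bl[2].astype(np.uint8),0,1)[0],key=len)[:,0];print((cv2.approxPolyDP(cv2.convexHull(c),1.2,True)[:,0]+[x0,y0]).tolist())
print("handle",tri((313.3,266.5),(347.4,216)))
print("stand",[onz("top",p,.075) for p in((299.9,255),(326.75,255),(326.75,282.5),(299.9,282.5))])
w=[cv2.resize(t[245:290,292:335],None,fx=12,fy=12,interpolation=2),cv2.resize(s[200:275,320:375],(int(55*7.2),540),interpolation=2)]
w=np.hstack(w).astype(float);cv2.imwrite("pics/c3.png",np.clip(255*(w/255)**.55,0,255))
print(w.shape)
E
```

```text
foot c [0.4242 0.1749] edges [0.0631 0.0604] bolt [0.4757 0.197  0.0082] 0.0012146739488300775 px (np.float64(237.81555348920187), np.float64(250.31184425606)) (np.float64(383.4500880365221), np.float64(321.3103142197792)) dist 0.05601927161799859 yaw bolt 23.24853072207811 edge yaws [  22.9385  -67.8333 -157.4517  111.9262]
foot c [ 0.4245 -0.1853] edges [0.0622 0.0614] bolt [ 0.4762 -0.1662  0.0082] 0.0011693383752413623 px (np.float64(379.9760760052186), np.float64(250.14871121768024)) (np.float64(284.6563318174324), np.float64(226.87734592184137)) dist 0.05518811709135128 yaw bolt 20.247232634660026 edge yaws [  21.5909  -67.5334 -158.8081  112.2291]
foot c [ 0.422  -0.3546] edges [0.0658 0.0638] bolt [ 0.4785 -0.3609  0.0087] 0.0006779477086503186 px (np.float64(455.3606389535252), np.float64(249.33624651802407)) (np.float64(242.20088230936165), np.float64(187.0898547284242)) dist 0.05689924733790702 yaw bolt -6.344530940462314 edge yaws [ -2.4899 -89.9943 177.0375  89.936 ]
top [ 11   9  16  17 205] [313.1171 267.2098]
[[317, 259], [320, 264], [320, 271], [315, 275], [311, 275], [306, 271], [306, 264], [310, 260]]
scene [  3   6  16  33 384] [346.4688 227.9974]
[[345, 211], [353, 216], [353, 240], [349, 243], [343, 243], [338, 239], [340, 215]]
handle (array([0.4221, 0.0059, 0.1401]), np.float64(9.417871476638683e-05))
stand [array([0.456 , 0.0374, 0.075 ]), array([ 0.456 , -0.0272,  0.075 ]), array([ 0.39  , -0.0269,  0.075 ]), array([0.3901, 0.0371, 0.075 ])]
(540, 912, 3)[ WARN:0@0.818] global loadsave.cpp:1063 imwrite_ Unsupported depth image for selected encoder is fallbacked to CV_8U.
```

View pics/c3.png

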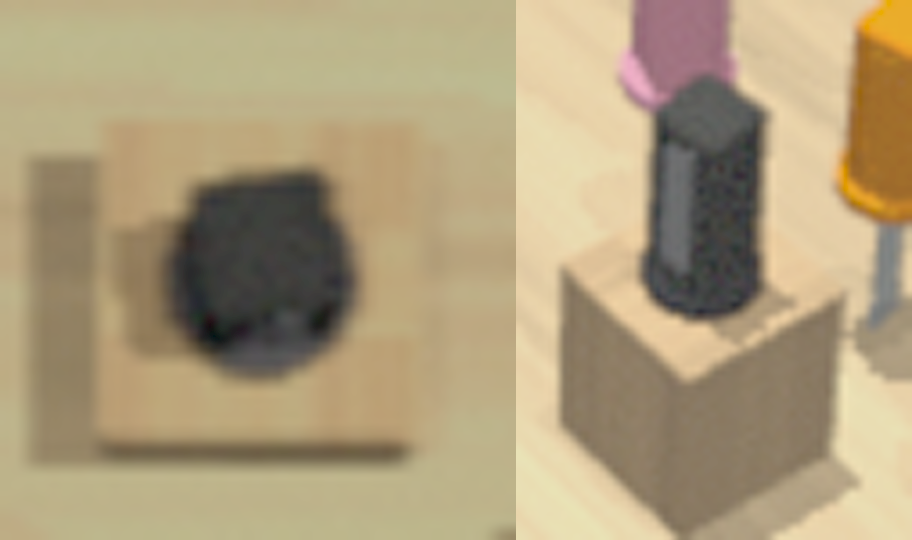

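```bash
cat > go.py <<'E'
from h import *
# go(x,y,z,jawdeg): turn about tool y first, then shift in the turned tool axes
def zang(r): z=r.as_matrix()[:,2];return np.degrees(np.arctan2(z[1],z[0]))
def go(*T,verbose=1):
    s=get_state();r=R.from_quat(s["tcp_rot"]);p=s["eef_pos"];x,y,z,j=T
    a=(zang(r)-j+90)%180-90 # + = clockwise = +wy ; half-turn equivalent
    ideal=R.from_matrix(np.array([[-np.sin(np.radians(j)),0,np.cos(np.radians(j))],[np.cos(np.radians(j)),0,np.sin(np.radians(j))],[0,-1,0]]))
    f=r*R.from_rotvec([0,np.radians(a),0]); d=f.inv().apply(np.array([x,y,z])-p)
    Y=f.as_matrix()[:,1]
    if verbose: print("at",p.round(4),"jaw",round(zang(r),1),"turn wy %.3f rad"%np.radians(a),"then shift tool",d.round(4),"tool y",Y.round(3),"F",s["contact_force"].round(1),"open",round(s["opening"],3),"t",round(s["time"],2),"q6",round(s["qpos"][5],2))
E
python3 -c "
from go import *
go(.422,-.3546,.15,87)"
```

```text
Traceback (most recent call last):
  File "go.py", line 7, in go
    ideal=R.from_matrix(np.array([[-np.sin(np.radians(j)),0,np.cos(np.radians(j))],[np.cos(np.radians(j)),0,np.sin(np.radians(j))],[0,-1,0]]))
  File "scipy/spatial/transform/_rotation.pyx", line 1143, in scipy.spatial.transform._rotation.Rotation.from_matrix
ValueError: Non-positive determinant (left-handed or null coordinate frame) in rotation matrix 0: [[-0.99862953  0.          0.05233596]
 [ 0.05233596  0.          0.99862953]
 [ 0.         -1.          0.        ]].
```

```bash
sed -i '/ideal=/d' go.py; python3 -c "
from go import *
go(.422,-.3546,.15,87)"
```

```text
at [ 0.1864 -0.6482  0.2491] jaw -74.0 turn wy 0.332 rad then shift tool [-0.22    0.0996 -0.3053] tool y [-0.     0.002 -1.   ] F [-0.3 -0.2 -0. ] open 0.998 t 0.1 q6 -0.15
```

>>> carry_out(moves=[[0,0.166,0,0,0,0,-1],[0,0.166,0,0,0,0,-1],[0,0,0,-0.0275,0.0125,-0.0382,-1],[0,0,0,-0.0275,0.0125,-0.0382,-1],[0,0,0,-0.0275,0.0125,-0.0382,-1],[0,0,0,-0.0275,0.0125,-0.0382,-1],[0,0,0,-0.0275,0.0125,-0.0382,-1],[0,0,0,-0.0275,0.0125,-0.0382,-1],[0,0,0,-0.0275,0.0125,-0.0382,-1],[0,0,0,-0.0275,0.0125,-0.0382,-1]], squeeze=40)

```text
time: 1.35
eef_pos: [0.4227, -0.3535, 0.1496]
tcp_rot: [0.018, 0.707, -0.707, -0.019]
contact_force: [-0.2, 0.4, -0.5]
opening: 1.002
```

```bash
cat > chk.py <<'E'
from feet import *
import sys
t=read_camera("top");s=read_camera("scene")
for k,pt,ps in(("A",(237.7,250),(384,322)),("C",(380.2,249.7),(285,228)),("D",(456.1,248.8),(242,187.4))):
    if k in sys.argv[1]: print(k,np.round(bolt(t,"top",pt),1),np.round(bolt(s,"scene",ps),1))
for ce,b in feet_top(t): print("top foot",ce.round(1),[onz("top",b.mean(0),.022)[:2].round(4)])
E
python3 chk.py ACD; python3 -c "
from go import *
go(.422,-.3546,.048,87)"
```

```text
A [237.9 250.4] [383.4 321.2]
C [380.  250.2] [284.7 226.9]
D [455.2 249.4] [242.2 187.1]
top foot [245.1 270.3] [array([0.4238, 0.1747])]
top foot [348.9 296.7] [array([ 0.3561, -0.0855])]
top foot [388.7 270.1] [array([ 0.4245, -0.1857])]
top foot [451.3 273.9] [array([ 0.4231, -0.3508])]
at [ 0.423  -0.3506  0.1479] jaw -92.7 turn wy 0.005 rad then shift tool [0.0005 0.0999 0.0045] tool y [-0.003  0.005 -1.   ] F [-1.5  0.1  0.6] open 1.001 t 1.45 q6 0.74
```

>>> carry_out(moves=[[0,0.0,0,0,0.05,0.0035,-1],[0,0,0,0,0.05,0,-1],[0,0,0,0,0,0,-1],[0,0,0,0,0,0,-1]])

```text
time: 1.95
eef_pos: [0.4224, -0.3598, 0.0519]
tcp_rot: [-0.019, -0.706, 0.707, 0.018]
contact_force: [0.3, -1.0, 0.8]
opening: 1.001
```

```bash
python3 -c "
from go import *
go(.422,-.3546,.048,87)"
```

```text
at [ 0.4224 -0.3598  0.0519] jaw -93.0 turn wy -0.000 rad then shift tool [ 0.0007  0.0039 -0.0051] tool y [ 0.001 -0.002 -1.   ] F [ 0.3 -1.   0.8] open 1.001 t 1.95 q6 0.74
```

```bash
python3 -c "
from h import *
for i in range(6):
    s=get_state();print(s['time'],s['eef_pos'].round(4),s['qpos'].round(4),s['dq'].round(3));read_camera('top')"
```

```text
1.95 [ 0.4224 -0.3598  0.0519] [-8.8830e-01  2.7510e-01  1.9954e+00 -1.0000e-04  8.6890e-01  7.3520e-01] [ 0.004 -0.03  -0.025  0.002 -0.006 -0.001]
2.0 [ 0.4229 -0.3603  0.0528] [-8.8820e-01  2.7410e-01  1.9946e+00 -1.0000e-04  8.6870e-01  7.3520e-01] [ 0.002 -0.016 -0.009  0.001 -0.004 -0.002]
2.05 [ 0.4231 -0.3604  0.0532] [-0.8881  0.2735  1.9945 -0.      0.8685  0.7353] [ 0.003 -0.007  0.003  0.001 -0.004  0.001]
2.1 [ 0.4231 -0.3602  0.0531] [-0.888   0.2734  1.9947 -0.      0.8684  0.7353] [ 0.002  0.001  0.007 -0.002 -0.002 -0.001]
2.15 [ 0.4229 -0.36    0.0529] [-0.8878  0.2735  1.9951 -0.      0.8683  0.7353] [0.003 0.006 0.01  0.    0.001 0.001]
2.2 [ 0.4228 -0.3597  0.0525] [-0.8878  0.2739  1.9956  0.      0.8682  0.7353] [ 0.003  0.008  0.011  0.001 -0.001  0.   ]
```

>>> carry_out(moves=[[0,0.0,0,0,0.0045,-0.005,-1],[0,0,0,0,0,0,-1],[0,0,0,0,0,0,-1],[0,0,0,0,0,0,1],[0,0,0,0,0,0,1],[0,0,0,0,0,0,1],[0,0,0,0,0,0,1],[0,0,0,0,0,0,1],[0,0,0,0,0,0,1],[0,0,0,0,0,0,1]])

```text
time: 3.5
eef_pos: [0.4224, -0.354, 0.0462]
tcp_rot: [-0.019, -0.706, 0.707, 0.018]
contact_force: [-0.1, -2.0, 1.3]
opening: 0.396
```

```bash
python3 -c "
from go import *
go(.515,-.182,.13,89.3)"
```

```text
at [ 0.4224 -0.354   0.0462] jaw -93.0 turn wy -0.040 rad then shift tool [-0.0905 -0.0839 -0.1731] tool y [ 0.001 -0.001 -1.   ] F [-0.1 -2.   1.3] open 0.396 t 3.5 q6 0.74
```

>>> carry_out(moves=[[0,0,0,0,-0.042,0,1],[0,-0.04,0,0,-0.042,0,1],[0,0,0,-0.0226,0,-0.0346,1],[0,0,0,-0.0226,0,-0.0346,1],[0,0,0,-0.0226,0,-0.0346,1],[0,0,0,-0.0226,0,-0.0346,1],[0,0,0,0,0,-0.0346,1],[0,0,0,0,0,0,1],[0,0,0,0,0,0,1],[0,0,0,0,0,0,1]])

```text
time: 4.75
eef_pos: [0.5143, -0.1824, 0.1295]
tcp_rot: [0.005, 0.707, -0.707, -0.005]
contact_force: [-0.8, -0.2, -1.5]
opening: 0.393
```

```bash
python3 -c "
from go import *
go(.515,-.182,.064,89.3)"
```

```text
at [ 0.5143 -0.1824  0.1295] jaw -90.8 turn wy -0.001 rad then shift tool [-0.0008  0.0655 -0.0004] tool y [-0.001  0.    -1.   ] F [-0.8 -0.2 -1.5] open 0.393 t 4.75 q6 1.06
```

>>> carry_out(moves=[[0,0,0,0,0.033,0,1],[0,0,0,0,0.033,0,1],[0,0,0,0,0,0,1],[0,0,0,0,0,0,1],[0,0,0,0,0,0,1],[0,0,0,0,0,0,1]])

```text
time: 5.5
eef_pos: [0.5154, -0.1821, 0.0652]
tcp_rot: [-0.005, -0.707, 0.708, 0.004]
contact_force: [0.0, -0.3, -3.2]
opening: 0.395
```

```bash
python3 - <<'E'
from go import *
go(.515,-.182,.060,89.3)
t=read_camera("top");s=read_camera("scene")
a=cv2.resize(t[170:250,355:425],None,fx=6,fy=6,interpolation=2);b=cv2.resize(s[200:280,200:260],(360,480),interpolation=2)
cv2.imwrite("pics/i1.png",np.hstack([a,b]));print(px("top",(.515-.0+.058,-.182,.030)),px("scene",(.573,-.182,.030)))
E
```

```text
at [ 0.5154 -0.1821  0.0652] jaw -90.7 turn wy 0.000 rad then shift tool [ 0.0004  0.0052 -0.0001] tool y [ 0.002 -0.001 -1.   ] F [ 0.  -0.3 -3.2] open 0.395 t 5.5 q6 1.06
[386.45491914 211.56377497] [247.02964542 233.6566298 ]
```

View pics/i1.png

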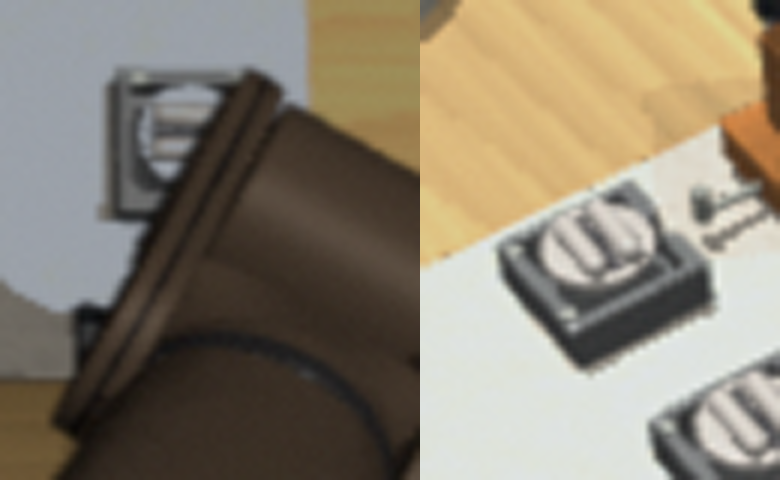

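>>> carry_out(moves=[[0,0,0,0,0.0055,0,1],[0,0,0,0,0,0,1],[0,0,0,-0.01,0,0,1],[0,0,0,-0.008,0,0,1],[0,0,0,-0.008,0,0,1],[0,0,0,0,0,0,1],[0,0,0,0,0,0,1],[0,0,0,0,0,0,1]])

```text
time: 6.6
eef_pos: [0.5411, -0.1814, 0.0583]
tcp_rot: [0.005, 0.707, -0.707, -0.004]
contact_force: [3.1, 4.5, -1.8]
opening: 0.395
```

```bash
python3 -c "
from go import *
go(.5525,-.182,.060,89.3);print(get_state()['wrist_torque'])"
```

```text
at [ 0.5411 -0.1814  0.0583] jaw -90.7 turn wy 0.000 rad then shift tool [-0.0114 -0.0017  0.0005] tool y [ 0.001  0.001 -1.   ] F [ 3.1  4.5 -1.8] open 0.395 t 6.6 q6 1.08
[ 0.87774115 -0.41329618  0.29859849]
```

>>> carry_out(moves=[[0,0,0,0,-0.0007,-0.001,1],[0,0,0,-0.004,0,0,1],[0,0,0,-0.004,0,0,1],[0,0,0,-0.003,0,0,1],[0,0,0,0,0,0,1],[0,0,0,0,0,0,1]])

```text
time: 7.35
eef_pos: [0.5519, -0.1812, 0.0591]
tcp_rot: [-0.005, -0.707, 0.707, 0.004]
contact_force: [0.4, 2.5, -2.4]
opening: 0.393
```

```bash
python3 -c "
from go import *
go(.5525,-.182,.060,89.3);print(get_state()['wrist_torque'])"
```

```text
at [ 0.5519 -0.1812  0.0591] jaw -90.7 turn wy 0.000 rad then shift tool [-0.0006 -0.0009  0.0008] tool y [ 0.001 -0.    -1.   ] F [ 0.4  2.5 -2.4] open 0.393 t 7.35 q6 1.09
[ 0.34186589 -0.08786364  0.12991205]
```

Moving freely along the channel; go on until it stops.

>>> carry_out(moves=[[0,0,0,-0.002,0,0,1],[0,0,0,-0.002,0,0,1],[0,0,0,-0.002,0,0,1],[0,0,0,0,0,0,1],[0,0,0,0,0,0,1]])

```text
time: 7.98
eef_pos: [0.554, -0.1812, 0.0586]
tcp_rot: [0.0, 0.708, -0.707, -0.008]
contact_force: [-12.2, 0.7, 5.0]
opening: 0.396
```

```bash
python3 -c "
from go import *
go(.5525,-.182,.060,89.3);print(get_state()['wrist_torque'])"
```

```text
at [ 0.554  -0.1812  0.0586] jaw -90.6 turn wy 0.001 rad then shift tool [ 0.0015 -0.0014  0.0009] tool y [-0.011  0.002 -1.   ] F [-12.2   0.7   5. ] open 0.396 t 7.97 q6 1.1
[-0.01339016  2.03110669 -0.06193479]
```

>>> carry_out(moves=[[0,0,0,0.003,0.001,0,1],[0,0,0,0,0,0,1],[0,0,0,0,0,0,-1],[0,0,0,0,0,0,-1],[0,0,0,0,0,0,-1],[0,0,0,0,0,0,-1],[0,0,0,0,-0.06,0,-1],[0,0,0,0.04,-0.03,0,-1],[0,0,0,0.04,0,0,-1],[0,0,0,0,0,0,-1]])

```text
time: 9.22
eef_pos: [0.4728, -0.1796, 0.1478]
tcp_rot: [0.004, 0.707, -0.707, -0.005]
contact_force: [0.1, -0.0, -0.2]
opening: 1.0
```

```bash
python3 chk.py AC; python3 -c "
from go import *
go(.4245,-.1855,.13,111.8)"
```

```text
A [237.9 250.4] [383.4 321.2]
C [382.6 251.3] [285.4 226.8]
top foot [245.1 270.3] [array([0.4239, 0.1749])]
at [ 0.4749 -0.1803  0.1482] jaw -90.7 turn wy -0.393 rad then shift tool [ 0.0488  0.0182 -0.0139] tool y [ 0.001 -0.    -1.   ] F [ 0.8 -1.5 -0.6] open 1.001 t 9.32 q6 1.02
```

>>> carry_out(moves=[[0,-0.131,0,0,0,0,-1],[0,-0.131,0,0,0,0,-1],[0,-0.131,0,0,0,0,-1],[0,0,0,0.0488,0.018,-0.0139,-1],[0,0,0,0,0,0,-1],[0,0,0,0,0.04,0,-1],[0,0,0,0,0.0,0,-1],[0,0,0,0,0.0,0,-1]])

```text
time: 10.32
eef_pos: [0.4256, -0.186, 0.0911]
tcp_rot: [0.134, -0.694, 0.695, -0.134]
contact_force: [0.2, 0.3, -0.2]
opening: 0.999
```

```bash
python3 -c "
from go import *
go(.4245,-.1855,.046,111.8)"; python3 chk.py C
```

```text
at [ 0.4256 -0.186   0.0911] jaw -68.2 turn wy 0.001 rad then shift tool [ 0.0009  0.0451 -0.0009] tool y [ 0.001 -0.001 -1.   ] F [ 0.2  0.3 -0.2] open 0.999 t 10.32 q6 0.56
C [380.3 251. ] [285.5 226.9]
top foot [245.1 270.3] [array([0.4236, 0.1747])]
top foot [354.7 278.4] [array([ 0.4012, -0.1021])]
top foot [386.1 219.3] [array([ 0.5553, -0.183 ])]
```

>>> carry_out(moves=[[0,0,0,0.001,0.045,-0.001,-1],[0,0,0,0,0,0,-1],[0,0,0,0,0,0,-1],[0,0,0,0,0,0,1],[0,0,0,0,0,0,1],[0,0,0,0,0,0,1],[0,0,0,0,0,0,1],[0,0,0,0,0,0,1],[0,0,0,0,0,0,1],[0,0,0,0,0,0,1]])

```text
time: 11.68
eef_pos: [0.4238, -0.1857, 0.0461]
tcp_rot: [0.133, -0.694, 0.695, -0.134]
contact_force: [-1.0, -1.3, 5.9]
opening: 0.396
```

```bash
python3 -c "
from go import *
go(.515,-.0665,.13,89.3)"
```

```text
at [ 0.4238 -0.1857  0.0461] jaw -68.2 turn wy 0.393 rad then shift tool [-0.0899 -0.0839 -0.1202] tool y [ 0.002 -0.002 -1.   ] F [-1.  -1.3  5.9] open 0.396 t 11.68 q6 0.56
```

>>> carry_out(moves=[[0,0,0,0,-0.042,0,1],[0,0.131,0,0,-0.042,0,1],[0,0.131,0,0,0,0,1],[0,0.131,0,0,0,0,1],[0,0,0,-0.02,0,-0.04,1],[0,0,0,-0.03,0,-0.04,1],[0,0,0,-0.04,0,-0.04,1],[0,0,0,0,0.03,0,1],[0,0,0,0,0,0,1],[0,0,0,0,0,0,1]])

```text
time: 12.92
eef_pos: [0.5135, -0.066, 0.0985]
tcp_rot: [0.004, 0.707, -0.707, -0.005]
contact_force: [0.2, -0.5, -3.7]
opening: 0.393
```

```bash
python3 -c "
from go import *
go(.515,-.0665,.0595,89.3)"
```

```text
at [ 0.5135 -0.066   0.0985] jaw -90.7 turn wy -0.001 rad then shift tool [-0.0016  0.039   0.0005] tool y [-0.002  0.001 -1.   ] F [ 0.2 -0.5 -3.7] open 0.393 t 12.93 q6 1.26
```

>>> carry_out(moves=[[0,0,0,0,0.0385,0,1],[0,0,0,0,0,0,1],[0,0,0,0,0,0,1],[0,0,0,-0.01,0,0,1],[0,0,0,-0.01,0,0,1],[0,0,0,-0.008,0,0,1],[0,0,0,0,0,0,1],[0,0,0,0,0,0,1],[0,0,0,0,0,0,1]])

```text
time: 14.05
eef_pos: [0.542, -0.0662, 0.0603]
tcp_rot: [0.004, 0.707, -0.707, -0.005]
contact_force: [0.0, -0.5, -2.7]
opening: 0.392
```

```bash
python3 -c "
from go import *
go(.554,-.066,.0595,89.3)"
```

```text
at [ 0.542  -0.0662  0.0603] jaw -90.7 turn wy 0.000 rad then shift tool [-0.012   0.0008 -0.0003] tool y [-0.001  0.    -1.   ] F [ 0.  -0.5 -2.7] open 0.392 t 14.05 q6 1.28
```

>>> carry_out(moves=[[0,0,0,-0.004,0.001,0,1],[0,0,0,-0.004,0,0,1],[0,0,0,-0.004,0,0,1],[0,0,0,-0.002,0,0,1],[0,0,0,-0.002,0,0,1],[0,0,0,-0.002,0,0,1],[0,0,0,0,0,0,1],[0,0,0,0,0,0,1]])

```text
time: 15.05
eef_pos: [0.5556, -0.066, 0.0582]
tcp_rot: [-0.001, 0.708, -0.707, -0.009]
contact_force: [-13.7, -0.6, 3.8]
opening: 0.393
```

```bash
python3 -c "
from go import *
go(.554,-.066,.0595,89.3)"
```

```text
at [ 0.5556 -0.066   0.0582] jaw -90.6 turn wy 0.001 rad then shift tool [ 0.0017 -0.0013 -0.    ] tool y [-0.014  0.002 -1.   ] F [-13.7  -0.6   3.8] open 0.393 t 15.05 q6 1.29
```

>>> carry_out(moves=[[0,0,0,0.003,0.0005,0,1],[0,0,0,0,0,0,1],[0,0,0,0,0,0,-1],[0,0,0,0,0,0,-1],[0,0,0,0,0,0,-1],[0,0,0,0,0,0,-1],[0,0,0,0,-0.06,0,-1],[0,0,0,0.0,-0.05,0,-1],[0,0,0,0.0,-0.05,-0.05,-1],[0,0,0,0,0,0,-1]])

```text
time: 16.3
eef_pos: [0.5605, -0.0209, 0.2187]
tcp_rot: [-0.007, -0.707, 0.708, -0.0]
contact_force: [-0.7, -0.5, -0.6]
opening: 0.999
```

```bash
python3 chk.py A; python3 -c "
from go import *
go(.4242,.1749,.22,113)"
```

```text
A [237.9 250.4] [383.4 321.2]
top foot [245.2 270.4] [array([0.4238, 0.1747])]
top foot [356.3 278.6] [array([ 0.4022, -0.103 ])]
top foot [386.1 219.3] [array([ 0.5553, -0.1817])]
at [ 0.5579 -0.022   0.2134] jaw -90.6 turn wy -0.413 rad then shift tool [ 0.0462 -0.0068 -0.2335] tool y [ 0.001 -0.001 -1.   ] F [-0.3 -0.2 -0.6] open 0.997 t 16.4 q6 1.36
```

>>> carry_out(moves=[[0,-0.138,0,0,0,0,-1],[0,-0.138,0,0,0,0,-1],[0,-0.138,0,0,0,0,-1],[0,0,0,0.0115,0,-0.0584,-1],[0,0,0,0.0115,0,-0.0584,-1],[0,0,0,0.0115,0,-0.0584,-1],[0,0,0,0.0115,0,-0.0584,-1],[0,0,0,0,0.06,0,-1],[0,0,0,0,0.05,0,-1],[0,0,0,0,0,0,-1]])

```text
time: 17.65
eef_pos: [0.4194, 0.1735, 0.0976]
tcp_rot: [-0.146, 0.693, -0.693, 0.136]
contact_force: [0.3, -0.6, -0.4]
opening: 1.003
```

```bash
python3 -c "
from h import *
read_camera('top');read_camera('top');read_camera('top')
from go import *
go(.4242,.1749,.046,113)"; python3 chk.py A
```

```text
at [0.4254 0.1745 0.1045] jaw -67.0 turn wy -0.000 rad then shift tool [ 0.0011  0.0585 -0.0009] tool y [ 0.002  0.    -1.   ] F [0.6 0.7 0.3] open 1.002 t 17.8 q6 1.34
A [nan nan] [383.4 321.2]
top foot [341.  218.7] [array([ 0.5564, -0.0664])]
top foot [356.6 278.4] [array([ 0.4022, -0.1033])]
top foot [386.  219.3] [array([ 0.5553, -0.1817])]feet.py:9: RuntimeWarning: invalid value encountered in scalar divide
  return (x0+(a*xx).sum()/a.sum(),y0+(a*yy).sum()/a.sum())
```

>>> carry_out(moves=[[0,0,0,0.001,0.058,-0.001,-1],[0,0,0,0,0,0,-1],[0,0,0,0,0,0,-1],[0,0,0,0,0,0,-1],[0,0,0,0,0,0,1],[0,0,0,0,0,0,1],[0,0,0,0,0,0,1],[0,0,0,0,0,0,1],[0,0,0,0,0,0,1],[0,0,0,0,0,0,1]])

```text
time: 19.15
eef_pos: [0.4233, 0.1753, 0.0457]
tcp_rot: [0.141, -0.693, 0.693, -0.141]
contact_force: [0.1, -1.9, 5.3]
opening: 0.389
```

```bash
python3 -c "
from go import *
go(.515,.1645,.13,89.3)"
```

```text
at [0.4233 0.1753 0.0457] jaw -67.0 turn wy 0.414 rad then shift tool [-0.0919 -0.0843  0.0097] tool y [ 0. -0. -1.] F [ 0.1 -1.9  5.3] open 0.389 t 19.15 q6 1.34
```

>>> carry_out(moves=[[0,0,0,0,-0.042,0,1],[0,0.138,0,0,-0.042,0,1],[0,0.138,0,0,0,0,1],[0,0.138,0,0,0,0,1],[0,0,0,-0.046,0,0.005,1],[0,0,0,-0.045,0,0.005,1],[0,0,0,0,0.03,0,1],[0,0,0,0,0,0,1],[0,0,0,0,0,0,1],[0,0,0,0,0,0,1]])

```text
time: 20.4
eef_pos: [0.5139, 0.1644, 0.1002]
tcp_rot: [0.005, 0.707, -0.707, -0.004]
contact_force: [0.6, 0.1, -2.1]
opening: 0.395
```

```bash
python3 -c "
from go import *
go(.515,.1645,.0595,89.3)"
```

```text
at [0.5139 0.1644 0.1002] jaw -90.7 turn wy 0.000 rad then shift tool [-0.001   0.0407 -0.0001] tool y [ 0.002  0.    -1.   ] F [ 0.6  0.1 -2.1] open 0.395 t 20.4 q6 1.7
```

>>> carry_out(moves=[[0,0,0,0,0.0405,0,1],[0,0,0,0,0,0,1],[0,0,0,0,0,0,1],[0,0,0,-0.01,0,0,1],[0,0,0,-0.01,0,0,1],[0,0,0,-0.008,0,0,1],[0,0,0,0,0,0,1],[0,0,0,0,0,0,1],[0,0,0,0,0,0,1]])

```text
time: 21.52
eef_pos: [0.5415, 0.1638, 0.0586]
tcp_rot: [-0.004, -0.707, 0.707, 0.004]
contact_force: [-0.6, 0.3, -2.2]
opening: 0.392
```

```bash
python3 -c "
from go import *
go(.557,.1645,.0595,89.3)"
```

```text
at [0.5415 0.1638 0.0586] jaw -90.7 turn wy 0.000 rad then shift tool [-0.0155 -0.0009 -0.0009] tool y [-0. -0. -1.] F [-0.6  0.3 -2.2] open 0.392 t 21.52 q6 1.7
```

>>> carry_out(moves=[[0,0,0,-0.004,0,0,1],[0,0,0,-0.004,0,0,1],[0,0,0,-0.004,0,0,1],[0,0,0,-0.003,0,0,1],[0,0,0,-0.002,0,0,1],[0,0,0,-0.002,0,0,1],[0,0,0,-0.001,0,0,1],[0,0,0,0,0,0,1],[0,0,0,0,0,0,1]])

```text
time: 22.65
eef_pos: [0.556, 0.1634, 0.0572]
tcp_rot: [0.002, -0.707, 0.708, 0.011]
contact_force: [-13.8, -2.6, 5.7]
opening: 0.391
```

```bash
python3 -c "
from go import *
go(.557,.1645,.0595,89.3)"
```

```text
at [0.556  0.1634 0.0572] jaw -90.7 turn wy -0.001 rad then shift tool [-0.001  -0.0023 -0.0012] tool y [-0.017 -0.001 -1.   ] F [-13.8  -2.6   5.7] open 0.391 t 22.65 q6 1.69
```

>>> carry_out(moves=[[0,0,0,0.003,0,0,1],[0,0,0,0,0,0,1],[0,0,0,0,0,0,-1],[0,0,0,0,0,0,-1],[0,0,0,0,0,0,-1],[0,0,0,0,0,0,-1],[0,0,0,0,-0.06,0,-1],[0,0,0,0.0,-0.06,0,-1],[0,0,0,0.0,-0.06,0.0,-1],[0,0,0,0,0,0,-1]])

```text
time: 23.9
eef_pos: [0.5623, 0.1641, 0.2465]
tcp_rot: [0.009, 0.708, -0.706, 0.001]
contact_force: [0.5, 0.6, 0.7]
opening: 1.002
```

```bash
python3 -c "
from go import *
go(.423,.006,.22,95)"
```

```text
at [0.5623 0.1641 0.2465] jaw -90.7 turn wy -0.099 rad then shift tool [0.1529 0.0243 0.1453] tool y [ 0.014  0.002 -1.   ] F [0.5 0.6 0.7] open 1.002 t 23.9 q6 1.69
```

>>> carry_out(moves=[[0,-0.099,0,0,0,0,-1],[0,0,0,0.038,0.006,0.0363,-1],[0,0,0,0.038,0.006,0.0363,-1],[0,0,0,0.038,0.006,0.0363,-1],[0,0,0,0.038,0.006,0.0363,-1],[0,0,0,0,0,0,-1],[0,0,0,0,0,0,-1],[0,0,0,0,0,0,-1]])

```text
time: 24.9
eef_pos: [0.4207, 0.0064, 0.2149]
tcp_rot: [-0.031, 0.706, -0.706, 0.031]
contact_force: [-0.6, 0.0, -0.2]
opening: 1.001
```

```bash
python3 - <<'E'
from go import *
go(.423,.006,.12,95)
t=read_camera("top");s=read_camera("scene")
cv2.imwrite("pics/s2.png",s);cv2.imwrite("pics/t2.png",t)
a=cv2.resize(t[165:245,228:408],None,fx=4.4,fy=4.4,interpolation=2);b=cv2.resize(s[185:365,205:410],(792,696)[:2],interpolation=2)[:240]
cv2.imwrite("pics/i2.png",a)
E
```

```text
at [0.4207 0.0064 0.2149] jaw -84.9 turn wy 0.001 rad then shift tool [-0.0022  0.0949  0.0006] tool y [ 0.  0. -1.] F [-0.6  0.  -0.2] open 1.001 t 24.9 q6 1.26
```

View pics/i2.png

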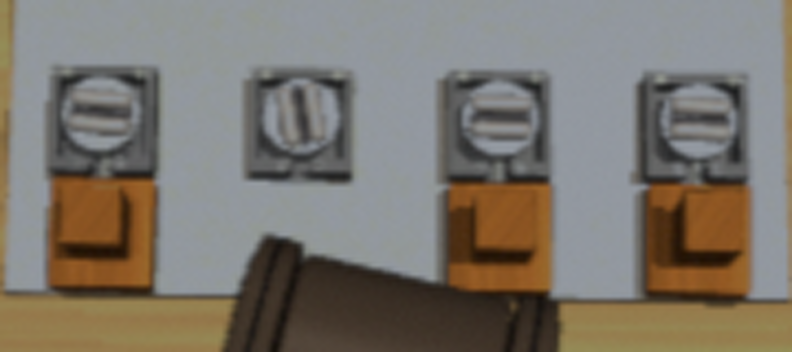

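View pics/s2.png

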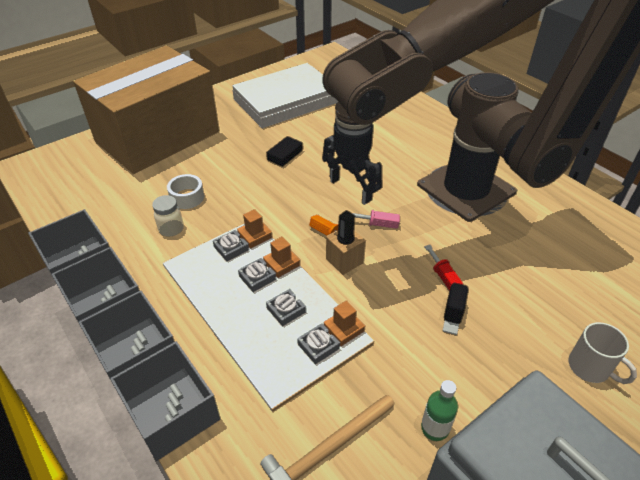

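>>> carry_out(moves=[[0,0,0,-0.002,0.04,0,-1],[0,0,0,0,0.035,0,-1],[0,0,0,0,0.02,0,-1],[0,0,0,0,0,0,-1],[0,0,0,0,0,0,-1],[0,0,0,0,0,0,-1]])

```text
time: 25.75
eef_pos: [0.423, 0.0059, 0.1211]
tcp_rot: [0.03, -0.706, 0.707, -0.032]
contact_force: [-0.6, 0.5, -0.3]
opening: 0.999
```

```bash
python3 -c "
from go import *
go(.423,.006,.12,95)"
```

```text
at [0.423  0.0059 0.1211] jaw -85.0 turn wy -0.000 rad then shift tool [-0.      0.0011 -0.0001] tool y [ 0.003 -0.001 -1.   ] F [-0.6  0.5 -0.3] open 0.999 t 25.75 q6 1.26
```

>>> carry_out(moves=[[0,0,0,0,0,0,1],[0,0,0,0,0,0,1],[0,0,0,0,0,0,1],[0,0,0,0,0,0,1],[0,0,0,0,0,0,1],[0,0,0,0,0,0,1],[0,0,0,0,0,0,1],[0,0,0,0,0,0,1]], squeeze=100)

```text
time: 26.75
eef_pos: [0.4221, 0.0059, 0.1201]
tcp_rot: [0.031, -0.706, 0.707, -0.031]
contact_force: [-0.5, -0.9, 5.4]
opening: 0.32
```

>>> carry_out(moves=[[0,0,0,0,-0.02,0,1],[0,0,0,0,-0.03,0,1],[0,0,0,0,-0.03,0,1],[0,0,0,0,-0.03,0,1],[0,0,0,0,0,0,1],[0,0,0,0,0,0,1],[0,0,0,0,0,0,1]])

```text
time: 27.62
eef_pos: [0.4208, 0.0062, 0.2275]
tcp_rot: [-0.032, 0.707, -0.706, 0.029]
contact_force: [-0.5, 0.2, -1.9]
opening: 0.318
```

```bash
python3 - <<'E'
from go import *
go(.423,.006,.22,95)
s=read_camera("scene");cv2.imwrite("pics/i3.png",cv2.resize(s[130:270,300:420],None,fx=4.2,fy=4.2,interpolation=2))
E
```

```text
at [0.4208 0.0062 0.2275] jaw -85.0 turn wy -0.001 rad then shift tool [-0.0022  0.0075  0.0004] tool y [-0.004  0.001 -1.   ] F [-0.5  0.2 -1.9] open 0.318 t 27.62 q6 1.26
```

View pics/i3.png

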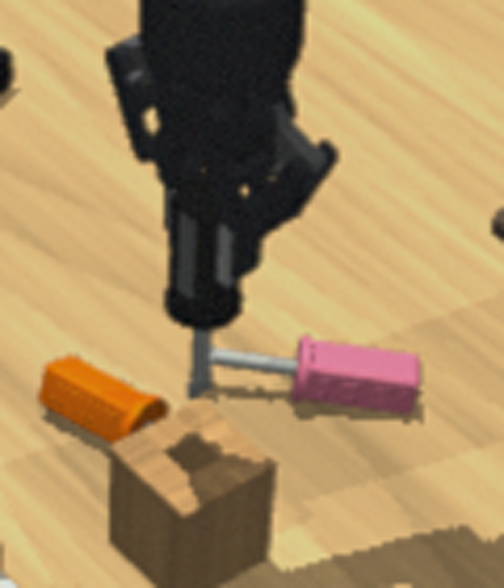

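>>> carry_out(moves=[[0,-0.168,0,0,0,0,1],[0,-0.168,0,0,0,0,1],[0,-0.168,0,0,0,0,1],[0,-0.168,0,0,0,0,1],[0,-0.168,0,0,0,0,1],[0,0,0,0,0,0,1]])

```text
time: 28.42
eef_pos: [0.4215, 0.006, 0.2288]
tcp_rot: [-0.316, 0.633, -0.632, 0.315]
contact_force: [-0.0, 0.1, -1.4]
opening: 0.317
```

```bash
python3 - <<'E'
from go import *
go(.423,.006,.22,95)
s=read_camera("scene");cv2.imwrite("pics/i4.png",cv2.resize(s[185:255,320:390],None,fx=8,fy=8,interpolation=2))
E
```

```text
at [0.4215 0.006  0.2288] jaw -37.0 turn wy 0.838 rad then shift tool [-0.0015  0.0088  0.0002] tool y [-0.002  0.    -1.   ] F [-0.   0.1 -1.4] open 0.317 t 28.43 q6 0.42
```

View pics/i4.png

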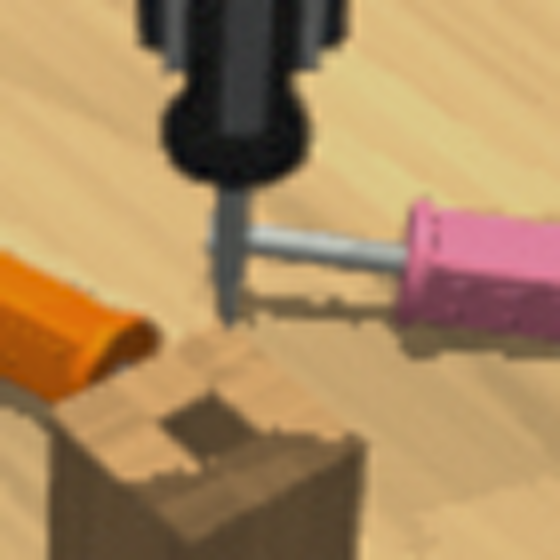

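```bash
python3 - <<'E'
from go import *
print(px("scene",(.4215,.006,.2288-.107)))
t=cv2.imread("pics/t2.png",0)
for n,(x,y) in dict(A=(250.64,189.9),B=(296.06,190.6),C=(341.8,191),D=(387,191.75)).items():
    k=8;r=9;M2=np.float32([[k,0,-(x-r)*k],[0,k,-(y-r)*k]]);w=cv2.warpAffine(t,M2,(2*r*k,2*r*k),flags=cv2.INTER_CUBIC).astype(float)
    yy,xx=np.mgrid[:2*r*k,:2*r*k]-r*k;m=np.hypot(xx,yy)<7*k
    # score dark line through near centre
    best=max(((-(w[m&(abs(-np.sin(a)*xx+np.cos(a)*yy-o)<.6*k)]).mean(),np.degrees(a),o/k) for a in np.radians(np.arange(-90,90,1)) for o in np.arange(-1.5*k,1.6*k,2)))
    print(n,best)
go(.6213,-.1815,.229,-.7)
E
```

```text
[347.34846375 222.03747873]
A (np.float64(-68.88795518207283), np.float64(5.0), np.float64(-0.25))
B (np.float64(-69.03355079217148), np.float64(81.0), np.float64(0.0))
C (np.float64(-68.78444236176195), np.float64(1.0), np.float64(-0.25))
D (np.float64(-71.49649649649649), np.float64(0.0), np.float64(-0.25))
at [0.4216 0.006  0.2289] jaw -37.1 turn wy -0.635 rad then shift tool [ 0.1851 -0.0004  0.202 ] tool y [-0.001  0.    -1.   ] F [ 0.8  0.6 -1.2] open 0.314 t 28.48 q6 0.42
```

```bash
python3 - <<'E'
from go import *
for d in(.039,.045,.050,.107,.112): print(d,(px("scene",(.4215,.006,.2288-d))-[319.5,184.5])*8)
E
```

```text
0.039 [232.23982343 112.05693947]
0.045 [231.37330907 129.31394423]
0.05 [230.65619118 143.59565442]
0.107 [222.78771    300.29982984]
0.112 [222.12330544 313.53173149]
```

>>> carry_out(moves=[[0,-0.159,0,0,0,0,1],[0,-0.159,0,0,0,0,1],[0,-0.159,0,0,0,0,1],[0,-0.158,0,0,0,0,1],[0,0,0,0.037,0,0.0404,1],[0,0,0,0.037,0,0.0404,1],[0,0,0,0.037,0,0.0404,1],[0,0,0,0.037,0,0.0404,1],[0,0,0,0.037,0,0.0404,1],[0,0,0,0,0,0,1]])

```text
time: 29.72
eef_pos: [0.6236, -0.1835, 0.2274]
tcp_rot: [-0.497, 0.504, -0.503, 0.496]
contact_force: [-0.5, -0.2, -1.4]
opening: 0.317
```

>>> carry_out(moves=[[0,0,0,0,0.025,0,1],[0,0,0,0,0.025,0,1],[0,0,0,0,0.0,0,1],[0,0,0,0,0,0,1],[0,0,0,0,0,0,1],[0,0,0,0,0,0,1]])

```text
time: 30.48
eef_pos: [0.6228, -0.181, 0.1811]
tcp_rot: [0.497, -0.502, 0.503, -0.498]
contact_force: [-0.2, -0.1, -1.7]
opening: 0.318
```

```bash
python3 - <<'E'
from go import *
go(.6213,-.1815,.165,-.7)
s=read_camera("scene");cv2.imwrite("pics/i5.png",cv2.resize(s[185:260,195:265],None,fx=8,fy=8,interpolation=2))
p=get_state()["eef_pos"]
for d in(.039,.045,.107,.112): print(d,(px("scene",p-[0,0,d])-[194.5,184.5])*8)
E
```

```text
at [ 0.6228 -0.181   0.1811] jaw -0.5 turn wy 0.003 rad then shift tool [ 0.0005  0.0161 -0.0015] tool y [ 0.002 -0.001 -1.   ] F [-0.2 -0.1 -1.7] open 0.318 t 30.48 q6 -0.43
0.039 [229.97515958 182.90929501]
0.045 [232.75806361 199.13660739]
0.107 [260.38282773 360.21858204]
0.112 [262.52448011 372.7067102 ]
```

View pics/i5.png

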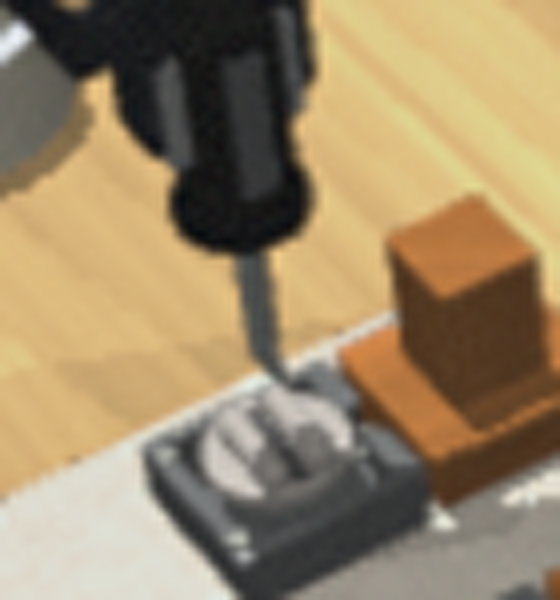

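>>> carry_out(moves=[[0,0,0,0,0.015,-0.001,1],[0,0,0,0,0.008,0,1],[0,0,0,0,0.0,0,1],[0,0,0,0,0,0,1],[0,0,0,0,0,0,1],[0,0,0,0,0,0,1]])

```text
time: 31.28
eef_pos: [0.6214, -0.1809, 0.1571]
tcp_rot: [0.498, -0.502, 0.502, -0.498]
contact_force: [0.7, -0.1, -1.6]
opening: 0.32
```

```bash
python3 - <<'E'
from go import *
go(.6213,-.1815,.15,-.7)
s=read_camera("scene");cv2.imwrite("pics/i6.png",cv2.resize(s[200:260,200:260],None,fx=10,fy=10,interpolation=2))
p=get_state()["eef_pos"]
for d in(.045,.107): print(d,(px("scene",p-[0,0,d])-[199.5,199.5])*10)
E
```

```text
at [ 0.6214 -0.1809  0.1571] jaw -0.5 turn wy 0.003 rad then shift tool [ 0.0006  0.0071 -0.0001] tool y [ 0. -0. -1.] F [ 0.7 -0.1 -1.6] open 0.32 t 31.27 q6 -0.43
0.045 [259.54561996 175.8273945 ]
0.107 [292.93622362 371.64650602]
```

View pics/i6.png

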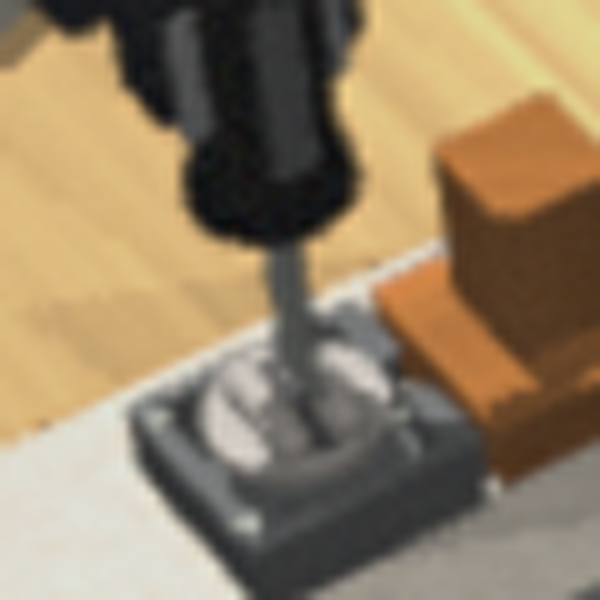

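>>> carry_out(moves=[[0,0,0,0,0.003,0,1],[0,0,0,0,0.003,0,1],[0,0,0,0,0.003,0,1],[0,0,0,0,0.0,0,1],[0,0,0,0,0,0,1],[0,0,0,0,0,0,1]])

```text
time: 32.08
eef_pos: [0.6216, -0.1809, 0.1476]
tcp_rot: [0.497, -0.502, 0.503, -0.498]
contact_force: [2.5, -0.5, -3.9]
opening: 0.316
```

```bash
python3 -c "
from go import *
go(.6213,-.1815,.15,-.7)"
```

```text
at [ 0.6216 -0.1809  0.1476] jaw -0.5 turn wy 0.003 rad then shift tool [ 0.0006 -0.0024 -0.0003] tool y [ 0.001 -0.    -1.   ] F [ 2.5 -0.5 -3.9] open 0.316 t 32.08 q6 -0.43
```

>>> carry_out(moves=[[0,0.15,0,0,-0.0005,0.0005,1],[0,0.15,0,0,0,0,1],[0,0.15,0,0,0,0,1],[0,0.15,0,0,0,0,1],[0,0.15,0,0,0,0,1],[0,0.15,0,0,0,0,1],[0,0.15,0,0,0,0,1],[0,0.15,0,0,0,0,1],[0,0,0,0,0,0,1],[0,0,0,0,0,0,1]])

```text
time: 33.33
eef_pos: [0.6218, -0.1804, 0.1481]
tcp_rot: [-0.128, 0.696, -0.695, 0.128]
contact_force: [2.5, 1.0, -2.4]
opening: 0.317
```

```bash
python3 -c "
from go import *
go(.6213,-.1815,.15,-.7-86);print(get_state()['wrist_torque'])"
```

```text
at [ 0.6218 -0.1804  0.1481] jaw -69.2 turn wy 0.306 rad then shift tool [ 0.0006 -0.0019  0.001 ] tool y [ 0.     0.001 -1.   ] F [ 2.5  1.  -2.4] open 0.317 t 33.33 q6 0.77
[ 0.38994037 -0.7125192   0.06072926]
```

>>> carry_out(moves=[[0,0.1,0,0,0,0,1],[0,0.1,0,0,0,0,1],[0,0.1,0,0,0,0,1],[0,0.08,0,0,0,0,1],[0,0.08,0,0,0,0,1],[0,0,0,0,0,0,1],[0,0,0,0,0,0,1]])

```text
time: 34.2
eef_pos: [0.6221, -0.1803, 0.1481]
tcp_rot: [0.034, 0.707, -0.706, -0.034]
contact_force: [3.7, 3.0, -3.5]
opening: 0.313
```

```bash
python3 -c "
from go import *
go(.6213,-.1815,.15,-.7-86);print(get_state()['wrist_torque'])"
```

```text
at [ 0.6221 -0.1803  0.1481] jaw -95.5 turn wy -0.154 rad then shift tool [ 0.0008 -0.0019  0.0012] tool y [ 0.001  0.001 -1.   ] F [ 3.7  3.  -3.5] open 0.313 t 34.2 q6 1.23
[ 0.76230698 -1.15668602  0.00178018]
```

>>> carry_out(moves=[[0,0.05,0,0,0,0,1],[0,0.05,0,0,0,0,1],[0,0.05,0,0,0,0,1],[0,0,0,0,0,0,1],[0,0,0,0,0,0,1]])

```text
time: 34.83
eef_pos: [0.6223, -0.18, 0.1481]
tcp_rot: [0.087, 0.702, -0.701, -0.086]
contact_force: [4.3, 2.3, -3.2]
opening: 0.318
```

```bash
python3 -c "
from go import *
go(.6213,-.1815,.15,-.7-86);print(get_state()['wrist_torque'])"
```

```text
at [ 0.6223 -0.18    0.1481] jaw -104.1 turn wy -0.304 rad then shift tool [ 0.0011 -0.0019  0.0014] tool y [ 0.002  0.002 -1.   ] F [ 4.3  2.3 -3.2] open 0.318 t 34.83 q6 1.38
[ 0.84561392 -1.27277366  0.17191794]
```

>>> carry_out(moves=[[0,0.05,0,0,0,0,1],[0,0,0,0,0,0,1],[0,0,0,0,0,0,1]])

```text
time: 35.2
eef_pos: [0.6224, -0.1799, 0.1482]
tcp_rot: [0.105, 0.7, -0.699, -0.104]
contact_force: [5.3, 3.7, -3.3]
opening: 0.318
```

```bash
python3 -c "
from go import *
go(.6213,-.1815,.15,-.7-86);print(get_state()['wrist_torque'])"
```

```text
at [ 0.6224 -0.1799  0.1482] jaw -106.9 turn wy -0.353 rad then shift tool [ 0.0011 -0.0018  0.0015] tool y [ 0.002  0.002 -1.   ] F [ 5.3  3.7 -3.3] open 0.318 t 35.2 q6 1.43
[ 0.93602574 -1.33488407  0.28184712]
```

>>> carry_out(moves=[[0,-0.1,0,0,0,0,1],[0,-0.1,0,0,0,0,1],[0,0,0,0,-0.01,0,1],[0,0,0,0,-0.035,0,1],[0,0,0,0,-0.035,0,1],[0,0,0,0,0,0,1],[0,0,0,0,0,0,1]])

```text
time: 36.08
eef_pos: [0.6208, -0.1809, 0.2272]
tcp_rot: [0.034, 0.706, -0.706, -0.036]
contact_force: [0.7, 1.0, -2.9]
opening: 0.314
```

```bash
python3 - <<'E'
from go import *
go(.6230,-.066,.228,-.7)
s=read_camera("scene");t=read_camera("top");cv2.imwrite("pics/t3.png",t)
cv2.imwrite("pics/i7.png",np.hstack([cv2.resize(s[205:285,195:305],None,fx=5,fy=5,interpolation=2)[:400],np.zeros((400,1,3),np.uint8)]))
E
```

```text
at [ 0.6208 -0.1809  0.2272] jaw -95.7 turn wy 1.484 rad then shift tool [ 0.1149 -0.0008 -0.0008] tool y [-0.002  0.    -1.   ] F [ 0.7  1.  -2.9] open 0.314 t 36.08 q6 1.23
```

View pics/i7.png

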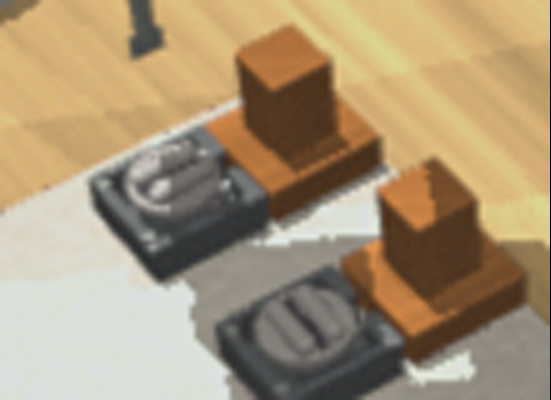

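>>> carry_out(moves=[[0,-0.166,0,0,0,0,1],[0,-0.166,0,0,0,0,1],[0,-0.166,0,0,0,0,1],[0,-0.166,0,0,0,0,1],[0,-0.166,0,0,0,0,1],[0,-0.166,0,0,0,0,1],[0,-0.166,0,0,0,0,1],[0,-0.166,0,0,0,0,1],[0,-0.166,0,0,0,0,1],[0,-0.166,0,0,0,0,1]])

```text
time: 37.42
eef_pos: [0.6208, -0.1806, 0.2259]
tcp_rot: [-0.5, 0.502, -0.5, 0.498]
contact_force: [0.1, -1.0, -0.4]
opening: 0.316
```

```bash
python3 -c "
from go import *
go(.6235,-.066,.16,-.7)"
```

```text
at [ 0.6208 -0.1806  0.2259] jaw -0.2 turn wy 0.009 rad then shift tool [-0.1145  0.066   0.0016] tool y [-0.004  0.001 -1.   ] F [ 0.1 -1.  -0.4] open 0.316 t 37.42 q6 -0.44
```

>>> carry_out(moves=[[0,0.009,0,-0.038,0,0.0005,1],[0,0,0,-0.038,0,0.0005,1],[0,0,0,-0.0385,0,0.0006,1],[0,0,0,0,0,0,1],[0,0,0,0,0.035,0,1],[0,0,0,0,0.031,0,1],[0,0,0,0,0,0,1],[0,0,0,0,0,0,1],[0,0,0,0,0,0,1],[0,0,0,0,0,0,1]])

```text
time: 38.67
eef_pos: [0.6258, -0.0667, 0.1638]
tcp_rot: [0.495, -0.504, 0.505, -0.496]
contact_force: [0.4, 0.1, -1.9]
opening: 0.318
```

```bash
python3 -c "
from go import *
go(.6235,-.066,.148,-.7)"
```

```text
at [ 0.6258 -0.0667  0.1638] jaw -1.0 turn wy -0.006 rad then shift tool [-0.0007  0.0158 -0.0023] tool y [ 0.002 -0.001 -1.   ] F [ 0.4  0.1 -1.9] open 0.318 t 38.67 q6 -0.25
```

>>> carry_out(moves=[[0,-0.006,0,-0.0007,0,-0.0023,1],[0,0,0,0,0.006,0,1],[0,0,0,0,0,0,1],[0,0,0,0,0,0,1],[0,0,0,0,0,0,1]])

```text
time: 39.3
eef_pos: [0.6229, -0.0657, 0.1563]
tcp_rot: [0.497, -0.503, 0.503, -0.497]
contact_force: [-0.2, -0.8, -1.0]
opening: 0.319
```

```bash
python3 -c "
from go import *
go(.6235,-.066,.148,-.7)"
```

```text
at [ 0.6229 -0.0657  0.1563] jaw -0.7 turn wy 0.000 rad then shift tool [0.0003 0.0083 0.0007] tool y [ 0. -0. -1.] F [-0.2 -0.8 -1. ] open 0.319 t 39.3 q6 -0.25
```

>>> carry_out(moves=[[0,0,0,0,0.003,0.0005,1],[0,0,0,0,0.003,0,1],[0,0,0,0,0.002,0,1],[0,0,0,0,0,0,1],[0,0,0,0,0,0,1],[0,0,0,0,0,0,1]])

```text
time: 40.05
eef_pos: [0.6234, -0.0657, 0.1484]
tcp_rot: [0.497, -0.503, 0.503, -0.497]
contact_force: [-0.3, -0.1, -1.0]
opening: 0.315
```

```bash
python3 -c "
from go import *
go(.6235,-.066,.148,-.7)"
```

```text
at [ 0.6234 -0.0657  0.1484] jaw -0.7 turn wy 0.000 rad then shift tool [0.0003 0.0004 0.0001] tool y [ 0. -0. -1.] F [-0.3 -0.1 -1. ] open 0.315 t 40.05 q6 -0.25
```

In the slot with no side load. Turning.

>>> carry_out(moves=[[0,0.16,0,0,0,0,1],[0,0.16,0,0,0,0,1],[0,0.16,0,0,0,0,1],[0,0.16,0,0,0,0,1],[0,0.16,0,0,0,0,1],[0,0.16,0,0,0,0,1],[0,0.16,0,0,0,0,1],[0,0.16,0,0,0,0,1],[0,0.16,0,0,0,0,1],[0,0.16,0,0,0,0,1]])

```text
time: 41.3
eef_pos: [0.6238, -0.065, 0.1484]
tcp_rot: [0.017, 0.707, -0.706, -0.016]
contact_force: [2.2, 1.1, -1.7]
opening: 0.314
```

>>> carry_out(moves=[[0,0.1,0,0,0,0,1],[0,0.08,0,0,0,0,1],[0,0,0,0,0,0,1],[0,0,0,0,0,0,1]])

```text
time: 41.8
eef_pos: [0.6239, -0.065, 0.1484]
tcp_rot: [0.078, 0.703, -0.702, -0.077]
contact_force: [2.4, 2.8, -2.5]
opening: 0.317
```

```bash
python3 -c "
from go import *
go(.6235,-.066,.148,-86.7);print(get_state()['wrist_torque'])"
```

```text
at [ 0.6239 -0.065   0.1484] jaw -102.6 turn wy -0.278 rad then shift tool [0.0005 0.0004 0.0009] tool y [ 0.002  0.001 -1.   ] F [ 2.4  2.8 -2.5] open 0.317 t 41.8 q6 1.52
[ 0.72756067 -0.71351732  0.17185678]
```

>>> carry_out(moves=[[0,0.07,0,0,0,0,1],[0,0,0,0,0,0,1],[0,0,0,0,0,0,1]])

```text
time: 42.18
eef_pos: [0.6239, -0.0649, 0.1484]
tcp_rot: [0.103, 0.7, -0.699, -0.101]
contact_force: [3.3, 4.5, -2.7]
opening: 0.313
```

```bash
python3 -c "
from go import *
go(.6235,-.066,.148,-86.7);print(get_state()['wrist_torque'])"
```

```text
at [ 0.6239 -0.0649  0.1484] jaw -106.6 turn wy -0.347 rad then shift tool [0.0005 0.0004 0.001 ] tool y [ 0.002  0.001 -1.   ] F [ 3.3  4.5 -2.7] open 0.313 t 42.17 q6 1.59
[ 1.02290596 -0.88189104  0.26062344]
```

>>> carry_out(moves=[[0,-0.1,0,0,0,0,1],[0,-0.1,0,0,0,0,1],[0,0,0,0,-0.01,0,1],[0,0,0,0,-0.035,0,1],[0,0,0,0,-0.035,0,1],[0,-0.166,0,0,0,0,1],[0,-0.166,0,0,0,0,1],[0,-0.166,0,0,0,0,1]])

```text
time: 43.18
eef_pos: [0.6228, -0.0665, 0.2291]
tcp_rot: [0.145, -0.692, 0.693, -0.144]
contact_force: [0.6, -0.6, -2.2]
opening: 0.318
```

```bash
python3 - <<'E'
from go import *
go(.6252,.1642,.228,-5.2)
s=read_camera("scene");cv2.imwrite("pics/s4.png",s)
E
```

```text
at [ 0.6228 -0.0665  0.2291] jaw -66.5 turn wy -1.069 rad then shift tool [-0.23    0.0007 -0.0185] tool y [-0.001 -0.002 -1.   ] F [ 0.6 -0.6 -2.2] open 0.318 t 43.17 q6 0.89
```

>>> carry_out(moves=[[0,-0.153,0,0,0,0,1],[0,-0.153,0,0,0,0,1],[0,-0.153,0,0,0,0,1],[0,-0.153,0,0,0,0,1],[0,-0.153,0,0,0,0,1],[0,-0.153,0,0,0,0,1],[0,-0.151,0,0,0,0,1],[0,0,0,0,0,0,1],[0,0,0,0,0,0,1]])

```text
time: 44.35
eef_pos: [0.6231, -0.066, 0.2285]
tcp_rot: [0.475, -0.524, 0.524, -0.475]
contact_force: [0.6, 0.0, -1.3]
opening: 0.313
```

>>> carry_out(moves=[[0,0,0,-0.046,0,-0.0037,1],[0,0,0,-0.046,0,-0.0037,1],[0,0,0,-0.046,0,-0.0037,1],[0,0,0,-0.046,0,-0.0037,1],[0,0,0,-0.046,0,-0.0037,1],[0,0,0,0,0,0,1],[0,0,0,0,0.03,0,1],[0,0,0,0,0.033,0,1],[0,0,0,0,0,0,1],[0,0,0,0,0,0,1]])

```text
time: 45.6
eef_pos: [0.6275, 0.1644, 0.1666]
tcp_rot: [0.475, -0.523, 0.524, -0.476]
contact_force: [-0.2, -0.4, -1.5]
opening: 0.318
```

>>> carry_out(moves=[[0,0,0,0,0,0,1],[0,0,0,0,0,0,1],[0,0,0,0,0,0,1]])

```text
time: 45.98
eef_pos: [0.627, 0.1651, 0.166]
tcp_rot: [0.475, -0.523, 0.523, -0.476]
contact_force: [0.5, -0.3, -1.3]
opening: 0.315
```

```bash
python3 - <<'E'
from go import *
go(.6256,.1645,.148,-5.2)
E
```

```text
at [0.627  0.1651 0.166 ] jaw -5.4 turn wy -0.004 rad then shift tool [ 0.0007  0.018  -0.0014] tool y [ 0.001  0.    -1.   ] F [ 0.5 -0.3 -1.3] open 0.315 t 45.98 q6 0.2
```

>>> carry_out(moves=[[0,0,0,0.0006,0.005,-0.0014,1],[0,0,0,0,0.004,0,1],[0,0,0,0,0,0,1],[0,0,0,0,0,0,1],[0,0,0,0,0.003,0,1],[0,0,0,0,0.003,0,1],[0,0,0,0,0.0025,0,1],[0,0,0,0,0,0,1],[0,0,0,0,0,0,1],[0,0,0,0,0,0,1]])

```text
time: 47.22
eef_pos: [0.6253, 0.1646, 0.1478]
tcp_rot: [0.476, -0.523, 0.523, -0.476]
contact_force: [-0.2, 0.0, -1.5]
opening: 0.317
```

```bash
python3 - <<'E'
from go import *
go(.6256,.1645,.148,-5.2)
E
```

```text
at [0.6253 0.1646 0.1478] jaw -5.4 turn wy -0.004 rad then shift tool [ 0.0001 -0.0002  0.0003] tool y [ 0.  0. -1.] F [-0.2  0.  -1.5] open 0.317 t 47.23 q6 0.2
```

```bash
python3 - <<'E'
from h import *
a=cv2.imread("pics/s2.png");b=cv2.imread("pics/s4.png");c=read_camera("scene")
for x in(b,c):print(cv2.absdiff(a,x)[300:342,330:366].mean(), [cv2.inRange(cv2.cvtColor(i,40)[300:345,325:370],(5,125,0),(17,255,140)).mean() for i in(a,x)])
E
```

```text
14.524250440917108 [np.float64(62.96296296296296), np.float64(61.82962962962963)]
14.097883597883598 [np.float64(62.96296296296296), np.float64(85.25185185185185)]
```

>>> carry_out(moves=[[0,0.16,0,0,0,0,1],[0,0.16,0,0,0,0,1],[0,0.16,0,0,0,0,1],[0,0.16,0,0,0,0,1],[0,0.16,0,0,0,0,1],[0,0.16,0,0,0,0,1],[0,0.16,0,0,0,0,1],[0,0.16,0,0,0,0,1],[0,0.16,0,0,0,0,1],[0,0.16,0,0,0,0,1]])

```text
time: 48.52
eef_pos: [0.6259, 0.1651, 0.1479]
tcp_rot: [0.046, 0.706, -0.705, -0.045]
contact_force: [1.4, 0.5, -3.1]
opening: 0.314
```

>>> carry_out(moves=[[0,0.1,0,0,0,0,1],[0,0.05,0,0,0,0,1],[0,0.0,0,0,0,0,1],[0,0,0,0,0,0,1]])

```text
time: 49.02
eef_pos: [0.626, 0.1652, 0.1479]
tcp_rot: [0.097, 0.701, -0.7, -0.095]
contact_force: [3.4, 3.1, -3.3]
opening: 0.316
```

```bash
python3 -c "
from go import *
go(.6256,.1645,.148,-86.7);print(get_state()['wrist_torque'])"
```

```text
at [0.626  0.1652 0.1479] jaw -105.7 turn wy -0.331 rad then shift tool [ 0.0004 -0.0001  0.0007] tool y [ 0.003  0.001 -1.   ] F [ 3.4  3.1 -3.3] open 0.316 t 49.02 q6 1.94
[ 0.77288513 -0.90425076  0.28668716]
```

>>> carry_out(moves=[[0,-0.1,0,0,0,0,1],[0,-0.1,0,0,0,0,1],[0,0,0,0,-0.01,0,1],[0,0,0,0,-0.035,0,1],[0,0,0,0,-0.037,0,1],[0,-0.08,0,0,0,0,1],[0,-0.08,0,0,0,0,1],[0,0,0,0,0,0,1],[0,0,0,0,0,0,1]])

```text
time: 50.15
eef_pos: [0.6251, 0.1644, 0.23]
tcp_rot: [0.03, -0.706, 0.707, -0.029]
contact_force: [-0.6, -0.5, -1.3]
opening: 0.313
```

```bash
python3 -c "
from go import *
go(.4221,.0059,.2285,-85)
"
```

```text
at [0.6251 0.1644 0.23  ] jaw -85.2 turn wy -0.003 rad then shift tool [0.216  0.0016 0.1402] tool y [-0. -0. -1.] F [-0.6 -0.5 -1.3] open 0.313 t 50.15 q6 1.59
```

>>> carry_out(moves=[[0,0,0,0.043,0,0.028,1],[0,0,0,0.043,0,0.028,1],[0,0,0,0.043,0,0.028,1],[0,0,0,0.043,0,0.028,1],[0,0,0,0.043,0,0.028,1],[0,0,0,0,0,0,1],[0,0,0,0,0,0,1],[0,0,0,0,0,0,1],[0,0,0,0,0,0,1],[0,0,0,0,0,0,1]])

```text
time: 51.4
eef_pos: [0.4233, 0.007, 0.2296]
tcp_rot: [-0.031, 0.706, -0.706, 0.03]
contact_force: [-0.7, 0.5, -0.9]
opening: 0.315
```

```bash
python3 - <<'E'
from go import *
go(.4221,.0059,.195,-85)
s=read_camera("scene");t=read_camera("top");cv2.imwrite("pics/s5.png",s);cv2.imwrite("pics/t5.png",t)
a=cv2.resize(s[195:365,205:380],None,fx=3.4,fy=3.4,interpolation=2)
cv2.imwrite("pics/i8.png",a)
p=get_state()["eef_pos"];print((px("scene",p-[0,0,.107])-[204.5,194.5])*3.4)
E
```

```text
at [0.4233 0.007  0.2296] jaw -85.0 turn wy -0.001 rad then shift tool [0.0013 0.0346 0.001 ] tool y [-0.001  0.    -1.   ] F [-0.7  0.5 -0.9] open 0.315 t 51.4 q6 1.26
[484.61003011  94.59549467]
```

View pics/i8.png

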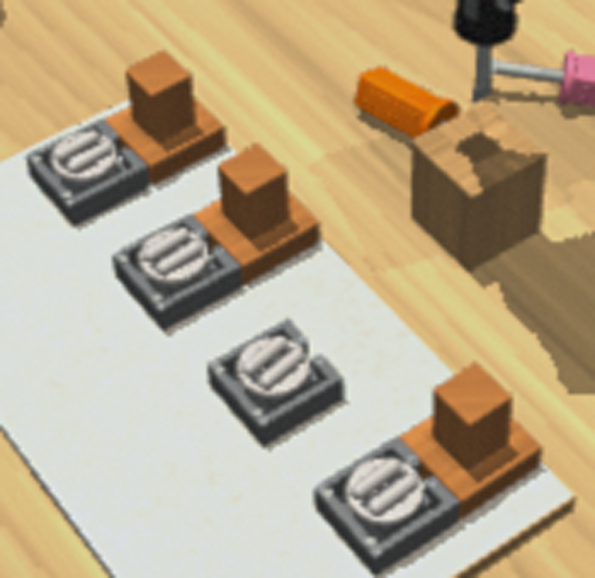

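>>> carry_out(moves=[[0,0,0,0.0012,0.025,0.001,1],[0,0,0,0,0.0,0,1],[0,0,0,0,0,0,1],[0,0,0,0,0.02,0,1],[0,0,0,0,0.02,0,1],[0,0,0,0,0,0,1],[0,0,0,0,0,0,1]])

```text
time: 52.38
eef_pos: [0.4228, 0.0054, 0.1661]
tcp_rot: [0.03, -0.706, 0.707, -0.031]
contact_force: [-0.7, 0.0, -1.7]
opening: 0.316
```

```bash
python3 -c "
from go import *
go(.4221,.0059,.1201,-85)
"
```

```text
at [0.4228 0.0054 0.1661] jaw -85.1 turn wy -0.001 rad then shift tool [ 0.0007  0.046  -0.0006] tool y [ 0.002 -0.    -1.   ] F [-0.7  0.  -1.7] open 0.316 t 52.38 q6 1.26
```

Blade is in the hole (tip ≈ 59 mm, below the 75 mm top) without force.

>>> carry_out(moves=[[0,0,0,0,0.02,0,1],[0,0,0,0,0.02,0,1],[0,0,0,0,0.0,0,1],[0,0,0,0,0.004,0,1],[0,0,0,0,0.0,0,1],[0,0,0,0,0,0,1],[0,0,0,0,0,0,1]])

```text
time: 53.25
eef_pos: [0.4221, 0.0055, 0.1211]
tcp_rot: [0.03, -0.706, 0.707, -0.031]
contact_force: [-0.2, -0.3, -1.5]
opening: 0.317
```

```bash
python3 -c "
from go import *
go(.4221,.0059,.1201,-85)
"
```

```text
at [0.4221 0.0055 0.1211] jaw -85.1 turn wy -0.001 rad then shift tool [ 0.      0.001  -0.0004] tool y [ 0.001 -0.    -1.   ] F [-0.2 -0.3 -1.5] open 0.317 t 53.25 q6 1.26
```

>>> carry_out(moves=[[0,0,0,0,0.001,0,1],[0,0,0,0,0,0,1],[0,0,0,0,0.0,0,-1],[0,0,0,0,0,0,-1],[0,0,0,0,0,0,-1],[0,0,0,0,0,0,-1],[0,0,0,0,0,0,-1],[0,0,0,0,-0.03,0,-1],[0,0,0,0,-0.05,0,-1],[0,0,0,0,-0.05,0,-1]])

```text
time: 54.5
eef_pos: [0.4215, 0.0057, 0.2508]
tcp_rot: [-0.031, 0.707, -0.706, 0.03]
contact_force: [1.0, -0.3, 0.4]
opening: 1.001
```

>>> carry_out(moves=[[0,0,0,0,0,0.06,-1],[0,0,0,0,0,0.06,-1],[0,0,0,0,0,0.06,-1],[0,0,0,0,0,0.06,-1],[0,0,0,0,0,0.06,-1],[0,0,0,0,0,0.06,-1],[0,0,0,0,0,0,-1],[0,0,0,0,0,0,-1],[0,0,0,0,0,0,-1],[0,0,0,0,0,0,-1]])

```text
time: 55.75
eef_pos: [0.453, -0.3519, 0.25]
tcp_rot: [0.031, -0.706, 0.707, -0.031]
contact_force: [0.1, -0.2, 0.3]
opening: 1.001
```

```bash
python3 - <<'E'
from go import *
go(.4,-.35,.24,-85)
s=read_camera("scene");t=read_camera("top")
a=cv2.resize(t[160:310,225:410],None,fx=3.2,fy=3.2,interpolation=2);b=cv2.resize(s[195:280,320:370],None,fx=4,fy=480/85,interpolation=2)
cv2.imwrite("pics/i9.png",np.hstack([a,b]));print(a.shape,b.shape)
for ce,bb in feet_top(t) if 0 else []: pass
E
```

```text
at [ 0.453  -0.3519  0.25  ] jaw -85.0 turn wy 0.000 rad then shift tool [ 0.0526  0.01   -0.0065] tool y [ 0. -0. -1.] F [ 0.1 -0.2  0.3] open 1.001 t 55.75 q6 0.65
(480, 592, 3) (480, 200, 3)
```

View pics/i9.png

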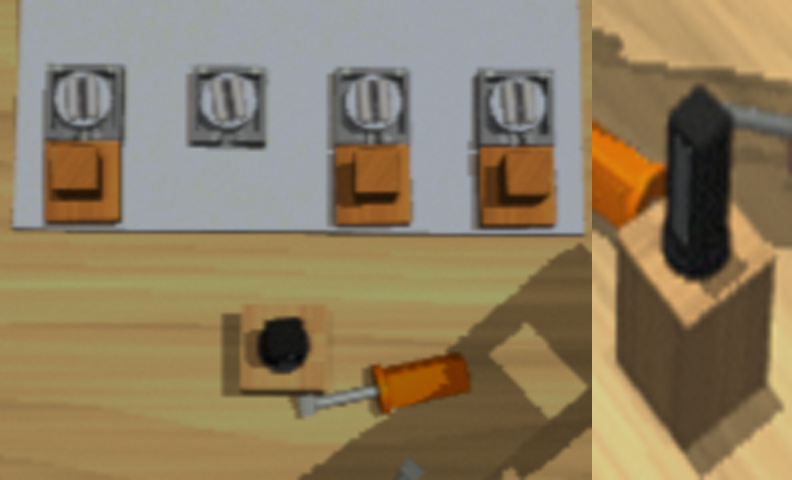

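```bash
python3 - <<'E'
from h import *
t=cv2.cvtColor(read_camera("top"),6)
for n,(x,y) in dict(A=(250.64,189.9),B=(296.06,190.6),C=(341.8,191),D=(387,191.75)).items():
    k=8;r=9;M2=np.float32([[k,0,-(x-r)*k],[0,k,-(y-r)*k]]);w=cv2.warpAffine(t,M2,(2*r*k,2*r*k),flags=2).astype(float)
    yy,xx=np.mgrid[:2*r*k,:2*r*k]-r*k;m=np.hypot(xx,yy)<7*k
    print(n,max(((-(w[m&(abs(-np.sin(a)*xx+np.cos(a)*yy-o)<.6*k)]).mean(),np.degrees(a)%180,o/k) for a in np.radians(np.arange(45,135,1)) for o in np.arange(-1.5*k,1.6*k,2))))
hsv=cv2.cvtColor(read_camera("top"),40);m=cv2.inRange(hsv,(6,161,0),(16,255,255))
for x0,x1 in((230,270),(320,360),(365,405)):
    c=np.argwhere(m[195:240,x0:x1]);print(c.min(0)+[195,x0],c.max(0)+[195,x0])
    e=c[:,0].min()+195
E
```

```text
A (np.float64(-75.1630740393627), np.float64(89.0), np.float64(0.25))
B (np.float64(-76.00465983224603), np.float64(81.0), np.float64(0.0))
C (np.float64(-77.50326797385621), np.float64(87.0), np.float64(0.25))
D (np.float64(-78.54435107376284), np.float64(86.0), np.float64(0.0))
[204 240] [228 261]
[205 330] [229 352]
[206 375] [230 397]
```

```bash
python3 -c "
from plant import *
print(sign_off())"
```

```text
the job is handed in; nothing more can be done
None
```

All three feet on the bench are fitted, each to a connector that was already open (counting from the left, the first, third and fourth). Each bolt went in until it stopped at about 12–14 N. I then turned each cam shut with the black screwdriver, put it back upright in its stand and handed the job in at about 56 s.

**Last checks**
- **Cams:** each one met its stop, with torque rising to about 0.26–0.29 N m. The slots then measured about 86–89° in the top picture; shut is about 86°, and I trust that reading to a degree or two.
- **Feet:** all three look flush against their connectors.
- **Screwdriver:** it stands in the stand with its guard resting on the top, and the arm is clear.
- **Knocked foot:** I saw no foot knocked aside. The pixel check on the first foot just before I shut its cam was unclear (some pixels differed), but the later views show that foot flush.

**Other things to know**
- **Look-alikes:** the red, orange and pink screwdrivers stood free at the start and were found lying down at 25 s. The arm never gripped them, and I felt no contact with them. The pink one had already shifted by about 1.5 s, so I take it they toppled by themselves.
- **Second connector:** it got no foot and I left it alone. Its cam reads about 81°, as it did before.

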